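# Crank the model stand upright and clamp it

### The job

The plaster leg model on the tilting stand is leaning back: turn the stand's handwheel clockwise, taking a fresh grip as often as needed, until the model stands upright to within about one degree. Then swing the black clamp lever down to its stop so that the tilt is locked, leaving the wheel alone from then on. Keep hand and arm off the plaster and the head that carries it, and leave the things lying on the bench where they are.

Things in the scene. Friction and masses are not known exactly. Their poses are not given: they have to be found in the camera images.
- stand: Grey tilting stand for plaster models, bolted down: base plate 270 x 170 x 16 mm, two cheeks with a level trunnion axis 150 mm above the bench. Origin under the base, below the middle of that axis. -x is the operator's side, where the handwheel stands out on an inclined worm shaft; +x the back, to which the model leans; y runs along the trunnion; the clamp lever is at the -y end.
- wheel_center (a point): Middle of the rim plane of the black handwheel, turning with it; (-178, 0, 212) mm in the stand's frame. Rim: round bar 18 mm thick on a circle of radius 71 mm (160 mm overall). z axis: the wheel's axis outwards, up and towards the operator, 42 degrees from vertical ((-0.669, 0, 0.743) in the stand's frame). x axis: along one of the spokes. About 5 N along the rim turns it.
- wheel_spoke (a point): Centre of the rim bar where one spoke meets it, 71 mm from wheel_center, turning with the wheel. Three spokes, 13 mm thick, 120 degrees apart, dip from the rim to a hub 36 mm across whose top is 6 mm below the rim plane; between spokes the wheel is open, with nothing but hub and shaft within 45 mm below the rim.
- wheel (a joint): Handwheel angle in rad, 0 when the model is upright, counter-clockwise positive as seen by the operator looking at the wheel (right-handed about the outward axis). Starts between 3.2 and 5.3, so clockwise turning brings it down to 0 (it can overshoot to -2.2). Stays where it is left.
- lean (a joint): Lean of the model towards the stand's back (+x), in rad, 0 = upright, negative = towards the wheel. Geared to the handwheel: lean = wheel / 18 (20 degrees a turn), self-locking.
- clamp (a joint): Clamp lever angle in rad: 0 loose, 1.05 = tight at its stop. Starts between 0 and 0.2. The lever points towards the stand's back (+x), 55 degrees above level at 0, and swings down at the back to about 5 degrees below level at 1.05. Stays where it is left; takes about 4 N at the tip.
- lever_tip (a point): Centre of the ball end (21 mm across) of the black clamp lever, a round handle 16 mm thick, moving with it. It turns about the trunnion axis (150 mm above the bench) on a radius of 110 mm, 150 mm from the stand's middle towards its -y side; the handle's outer 75 mm runs nearly in that plane, and nothing is beside or above it on the outside.
- model_base (a point): Centre of the underside of the white plaster leg model, 125 mm from the trunnion axis along the model's own axis (275 mm above the bench when upright). The model is about 114 mm across here, with a shin ridge to 58 mm from its axis on the wheel's side.
- model_top (a point): Rounded top end of the plaster model on its axis, 218 mm from model_base; straight above model_base when upright. The model tapers to 90 mm across at 150 mm from its base.
- bowl: Blue mixing bowl, 130 mm across and 70 mm high, loose on the bench; origin under its middle. Bystander.
- rasp: Plaster rasp with black handles, about 230 x 40 x 50 mm, loose on the bench; origin under its middle, long along x. Bystander.
- spatula: Plaster spatula, 200 mm long, loose flat on the bench; origin under its middle, long along x. Bystander.

How it is judged:
By the outcome, as a careful person would: the job done as asked, in the order asked, and still so for the second after the job is handed in, with the robot touching nothing.
It also fails if it takes over 72 s, if anything falls off the work surface, if the arm or the gripper's body presses on something with over 40 N, if the wrist force passes 120 N, or if a joint passes its speed limit or range.

### The arm

A 6-joint arm with a two-finger parallel gripper is mounted at the origin on the work surface. World frame = base frame: x ahead of the robot, y to its left, z up, the work surface at z = 0. Lengths are in mm, angles in degrees, forces in N, time in s.
With the tool pointing down it reaches from about 300 to 850 mm from the base axis. Payload 4.2 kg.
Tool frame: the origin (TCP) lies between the finger pads; the fingertips stand 22 mm ahead of it and the grasp point (between the pads) lies 3 mm ahead of it; z points along the fingers, y is the direction in which the jaws open and shut (so a half turn about z gives the same grasp; the last joint's range is limited). The gripper opens to 91 mm and grips with 3 to 60 N. Pads are 32 mm wide; open, the fingers measure 118 mm over their backs; the gripper's body (76 mm by 178 mm) begins 60 mm behind the grasp point.
Start: joints at [-75.688, 18.312, 89.639, -0, 72.044, -1.146], TCP at [153.262, -554.213, 235.976] pointing down, gripper open.
Joint ranges: [-177.97, 177.97], [-48.28, 115.42], [12.27, 149.76], [-77.06, 257.06], [2.81, 150.46], [-146.56, 146.56]. Speed limits (degrees/s): [147.25, 147.25, 180, 180, 180, 180].

### API

Orientations are given as [roll, pitch, yaw] about the fixed x, y, z axes, in that order (R = Rz(yaw) Ry(pitch) Rx(roll)).
In Python, from workcell import telemetry, cams, env gives the robot as it stands.
- The arm moves only by the shell command python3 -m inch 'ROWS' [FORCE]. ROWS is JSON, a list of rows, each an object of numbers: "x", "y", "z": the shift along the tool's x, y, z in cm; "yaw": the turn about the tool's z in units of 5 degrees (1.0 is 5 degrees); "gripper": the gripper's target within -1 to 1 (fully open at 1, half-way at 0, shut at -1). A call has 1 to 12 rows; each row shifts and turns the commanded pose from where the row before left it, along the tool's axes as they then stand; what a row does not reach is not made up. A row lasts 1/12 s, in which the tool goes at most 41.7 mm and 7.16 degrees, less where a joint would pass 70% of its speed; a pose out of reach is approached as far as the arm can. A call is refused whole if a number of a shift passes 4.17 or a number of a turn 1, either way. A call with a gripper value outside its range is refused whole. The fingers move at their own pace and stop on an object; FORCE is the grip in N (left out, the last holds). Time passes only in rows, so rows that do not move let the fingers close. It gives the time, the measured TCP pose, the force and the opening at its end, in the units of the state.
- telemetry.state(): the state, without advancing time (a new reading comes with each control period).
- cams.grab_frame(name): name is "scene" or "top"; returns a dict with "pixels" (420x560x3 uint8, red, green, blue), "mtx" (3x3 intrinsics, pixels), "distortion" ([k1, k2, p1, p2, k3] as OpenCV has them; the pictures are not rectified), "rvec" (rotation vector, rad) and "tvec" (3), from world to camera coordinates, as OpenCV has them. Camera axes: x right, y down, z forward; pixel columns grow to the right and rows downward; lengths in mm; the calibration is good to about 2 mm. A picture is of the moment at which its call begins. There is no depth.
- env.job_done(): hands the job in, once; it reports no verdict.
The state is a dict: "time_s": time; "qpos": joint angles; "qvel": joint speeds; "effort": joint torques, N m; "ee_pos": TCP position; "ee_rot": TCP orientation; "force": force on the tool from outside, world axes, zero at the start; "torque": the same for the moment, N m; "gripper_width": finger opening in mm.
Only numpy, scipy, OpenCV 4.12 (cv2) and the standard library are available. Lean on these libraries where they do the work, as an engineer would, in place of code of your own. Each camera call takes 0.05 s, during which the arm holds its last target. There are 200 camera calls.

## Working session

There is one attempt and no reset: what is moved stays moved. The work goes in short steps, Python scripts to look and compute and a shell command to move; the robot and the scene stay as the last step left them, time stands still between calls to the robot, and variables do not carry over. Pictures are saved under pics/ and viewed, about 8 in all and at most 12, crops included, and the job is handed in when it is done.

```bash
ls; mkdir -p pics
python3 - <<'E'
from workcell import telemetry, cams
import cv2,numpy as np,pickle
print(telemetry.state())
for n in("scene","top"):
    f=cams.grab_frame(n); cv2.imwrite(f"pics/{n}0.png",cv2.resize(f["pixels"][:,:,::-1],(784,588)))
    pickle.dump(f,open(f"{n}0.pkl","wb"))
    R=cv2.Rodrigues(np.array(f["rvec"]))[0]; print(n,f["mtx"],f["distortion"],-R.T@np.ravel(f["tvec"]),R[2])
E
```

```text
pics
{'time_s': 0.0, 'qpos': array([-7.56892700e+01,  1.83498069e+01,  8.97064640e+01,  9.14958785e-06,
        7.20448166e+01, -1.14676612e+00]), 'qvel': array([ 0.03538028,  0.00631893, -0.06206971,  0.08084254, -0.03882285,
       -0.02374222]), 'effort': array([ 6.41939787e-04, -4.12466598e+01, -2.31974781e+01,  7.25409924e-02,
        4.57197474e-02, -1.54625445e-04]), 'ee_pos': array([ 153.12582764, -553.74195505,  235.13825486]), 'ee_rot': array([-1.79898933e+02, -2.03181163e-03,  1.54574916e+01]), 'force': array([ 0.04847602,  0.36644574, -0.06751432]), 'torque': array([-0.01366899, -0.01914915,  0.00400693]), 'gripper_width': 91.47231573709148}
scene [[477.23103831   0.         273.9765537 ]
 [  0.         477.23103831 214.4253672 ]
 [  0.           0.           1.        ]] [-0.12708147  0.          0.          0.          0.        ] [ 983.64704736  -78.9375383  1677.20419243] [-0.31111266  0.03113956 -0.94986275]
top [[427.0457433    0.         277.92227663]
 [  0.         427.0457433  206.83840452]
 [  0.           0.           1.        ]] [-0.12164094  0.          0.          0.          0.        ] [ 393.83620404  -33.34032273 1443.76348574] [ 0.11476401  0.01977479 -0.99319594]
```

View pics/scene0.png

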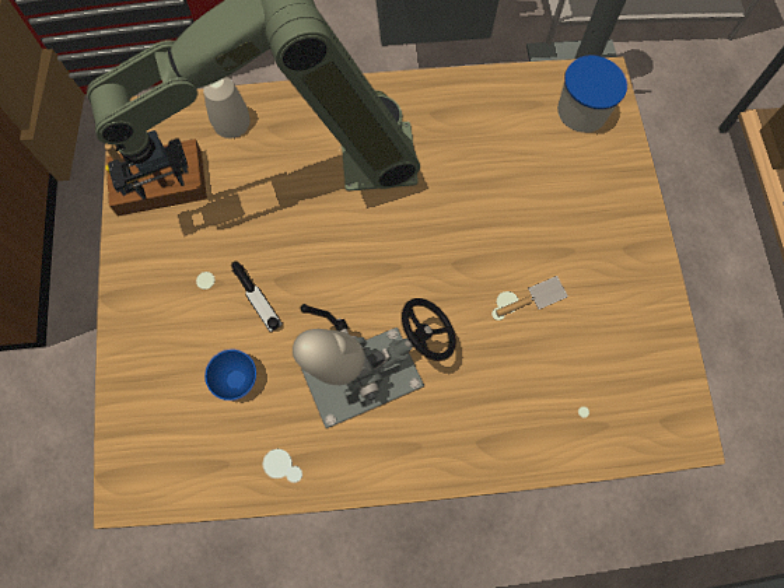

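View pics/top0.png

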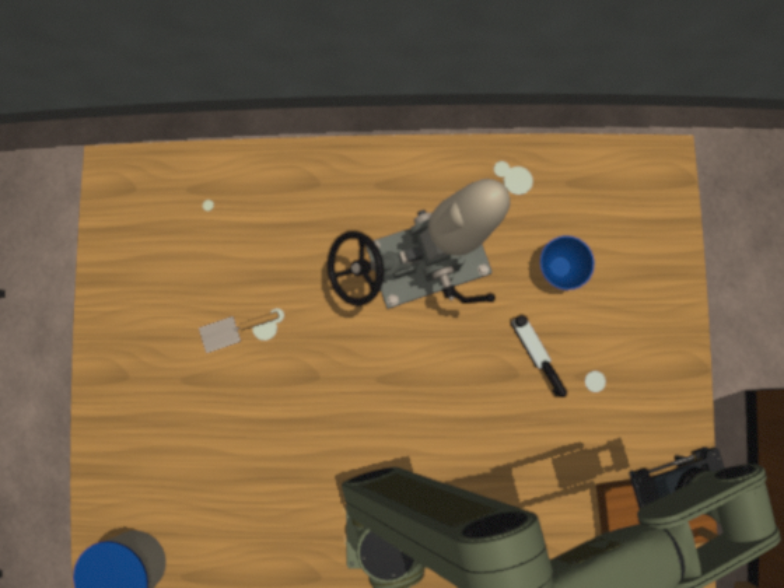

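The scene view shows the stand at about (365,370) with its wheel to the right (428,329) and its lever tip at (304,308). The top view shows the wheel at (356,268), lever tip at (491,297) and model leaning right. The stand's +x is roughly world -y. I'll zoom in to get accurate points.

Run:
```python
import pickle,cv2,numpy as np
a=pickle.load(open("scene0.pkl","rb"))["pixels"][195:315,200:335,::-1]
b=pickle.load(open("top0.pkl","rb"))["pixels"][120:240,225:360,::-1]
o=[cv2.resize(i,None,fx=2.96*1,fy=2.96*1,interpolation=cv2.INTER_CUBIC) for i in(a,b)]
o=[cv2.convertScaleAbs(i,alpha=1.5,beta=10) for i in o]
cv2.imwrite("pics/crop.png",np.hstack(o)); print(o[0].shape)
```

```text
(355, 400, 3)
```

View pics/crop.png

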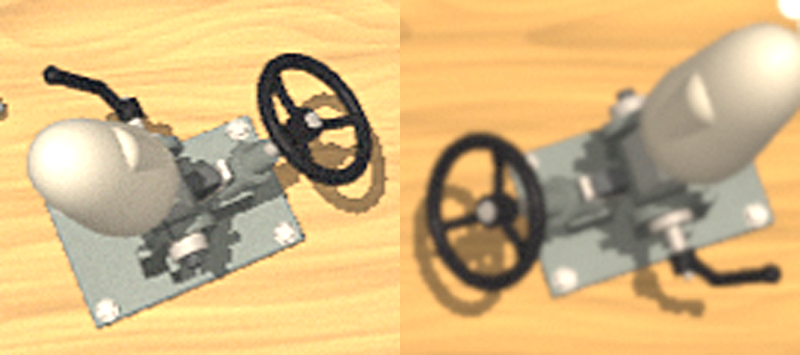

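```bash
cat > h.py <<'E'
import numpy as np,cv2,pickle
from scipy.optimize import least_squares
from scipy.spatial.transform import Rotation as Ro
off={"scene":(200,195),"top":(225,120)}
def proj(f,P):
    return cv2.projectPoints(np.atleast_2d(P).astype(float),np.array(f["rvec"],float),np.array(f["tvec"],float),f["mtx"],np.array(f["distortion"]))[0][:,0]
def pix(n,p): return (np.array(p,float)+.5)/2.96-.5+off[n]
def S2W(p,P): # p=(x,y,yaw deg)
    R=Ro.from_euler('z',p[2],degrees=True).as_matrix(); return np.atleast_2d(P)@R.T+[p[0],p[1],0]
C0=np.array([-178,0,212.]); n=np.array([-np.sin(np.radians(42)),0,np.cos(np.radians(42))])
ey=np.array([0,1.,0]); eu=np.cross(ey,n)   # eu,ey,n right-handed: eu x ey = n
def rim(th,r=71,h=0):
    th=np.atleast_1d(th); return C0+r*(np.cos(th)[:,None]*eu+np.sin(th)[:,None]*ey)+h*n
def tip(a):
    b=np.radians(55)-a; return np.array([110*np.cos(b),-150,150+110*np.sin(b)])
def model(l,s,hh=0): return np.array([s*np.sin(l),0,150+s*np.cos(l)])
E
cat > fit.py <<'E'
from h import *
F={k:pickle.load(open(k+"0.pkl","rb")) for k in off}
T=np.linspace(0,2*np.pi,180)
ext={"scene":(257,371,53,185),"top":(28,145,132,291)}
cor={"scene":[((100,327),(135,-85)),((304,238),None),((245,117),None)],"top":[((373,222),None),((151,297),None)]}
tp={"scene":(52,75),"top":(370,273)}
base=[(135,85,16),(135,-85,16),(-135,85,16),(-135,-85,16)]
def res(p):
    r=[]
    for k,f in F.items():
        q=proj(f,S2W(p,rim(T))); m=9*f["mtx"][0,0]/np.linalg.norm(S2W(p,C0)-(-cv2.Rodrigues(np.array(f["rvec"]))[0].T@np.ravel(f["tvec"])))
        e=ext[k]; a=pix(k,(e[0],e[2])); b=pix(k,(e[1],e[3]))
        r+=list(q.min(0)-m-a)+list(q.max(0)+m-b)
        B=proj(f,S2W(p,base))
        for c,_ in cor[k]:
            d=B-pix(k,c); r+=list(d[np.argmin((d**2).sum(1))])
        r+=list(proj(f,S2W(p,tip(p[3])))[0]-pix(k,tp[k]))
    return np.array(r)
best=min((least_squares(res,[550,-40,y,.1],x_scale=[10,10,5,.1],loss='soft_l1') for y in(-60,-75,-90,-105)),key=lambda s:s.cost)
print(best.x,best.cost,best.fun.round(1)); p=best.x
np.save("p.npy",p)
# wheel spoke angle
ob={"scene":[(278,95),(358,125),(285,147)],"top":[(98,147),(40,220),(123,262)]}
for k,f in F.items():
    q=proj(f,S2W(p,rim(T)))
    c=proj(f,S2W(p,C0-8*n))[0]
    for o in ob[k]:
        d=q-c; v=pix(k,o)-c; a=np.angle((d[:,0]+1j*d[:,1])/(v[0]+1j*v[1])); print(k,np.degrees(T[np.argmin(abs(a))]).round(0))
print("wheel",S2W(p,C0),"tip",S2W(p,tip(p[3])),"n",S2W(p,n)-S2W(p,0*n),"eu",S2W(p,eu)-S2W(p,0*n))
E
python3 fit.py
```

```text
[ 6.36630730e+02 -1.02608382e+02 -7.19647207e+01  4.15697591e-02] 6.901940526926399 [ 0.3 -0.2  1.1  0.4 -2.2  1.3 -0.2  0.7  0.1 -0.9  0.   0.5 -2.1  0.1
 -0.5  0.9  1.8 -0.2  1.1  0.1 -0.1  0.5]
scene 320.0
scene 167.0
scene 20.0
top 46.0
top 167.0
top 298.0
wheel [[581.52147822  66.64577691 212.        ]] tip [[ 514.67717398 -212.55096269  237.4068594 ]] n [[-0.20716454  0.63625358  0.74314483]] eu [[ 0.23007953 -0.70663119  0.66913061]]
```

```bash
cat >> h.py <<'E'
def pose(p,th,up=11):   # th in deg -> TCP xyz, yaw (deg)
    t=np.radians(th); X=S2W(p,rim(t))[0]; tg=-np.sin(t)*eu+np.cos(t)*ey
    T=(S2W(p,tg)-S2W(p,0*tg))[0]; a=np.degrees(np.arctan2(T[1],T[0])) # x_t along tangent
    a=(a-108+90)%180-90+108
    return np.r_[X+[0,0,up],a]
def delta(A,B):  # rows cm/units taking pose A to B in A's tool axes
    c,s=np.cos(np.radians(A[3])),np.sin(np.radians(A[3])); d=B[:3]-A[:3]
    return np.round([(c*d[0]+s*d[1])/10,(s*d[0]-c*d[1])/10,-d[2]/10,-(B[3]-A[3])/5],2)
def cur():
    from workcell import telemetry
    s=telemetry.state(); return np.r_[s["ee_pos"],s["ee_rot"][2]],s
def stroke(p,a,b,n_):
    P=[pose(p,t) for t in np.linspace(a,b,n_+1)]
    return "["+",".join('{"x":%g,"y":%g,"z":%g,"yaw":%g}'%tuple(delta(P[i],P[i+1])) for i in range(n_))+"]"
E
python3 - <<'E'
from h import *
p=np.load("p.npy")[:3]; A,s=cur()
for t in(325,300,105): print(t,pose(p,t).round(1))
print("cur",A.round(1),delta(A,pose(p,325,100)))
print(stroke(p,325,260,16))
print("lean est: model_top pred px*1.4 for leans")
for l in(10,13,16):
  print(l,*[(proj(pickle.load(open(k+"0.pkl","rb")),S2W(p,model(np.radians(l),343)))[0]*1.4).round(0) for k in off])
E
```

```text
325 [556.2  12.9 261.9 170.5]
300 [531.2  22.5 246.8 145.9]
105 [642.5 100.9 210.7 127.9]
cur [ 153.2 -553.8  235.2   15.5] [ 53.95 -43.88 -11.57 -31.02]
[{"x":0.46,"y":0.01,"z":0.2,"yaw":0.72},{"x":0.45,"y":0.01,"z":0.22,"yaw":0.75},{"x":0.44,"y":0.01,"z":0.24,"yaw":0.78},{"x":0.43,"y":0.02,"z":0.26,"yaw":0.81},{"x":0.42,"y":0.02,"z":0.27,"yaw":0.85},{"x":0.42,"y":0.02,"z":0.28,"yaw":0.88},{"x":0.41,"y":0.02,"z":0.3,"yaw":0.92},{"x":0.4,"y":0.02,"z":0.31,"yaw":0.96},{"x":0.39,"y":0.02,"z":0.32,"yaw":0.99},{"x":0.39,"y":0.02,"z":0.32,"yaw":1.03},{"x":0.38,"y":0.02,"z":0.33,"yaw":1.05},{"x":0.38,"y":0.02,"z":0.33,"yaw":1.07},{"x":0.37,"y":0.02,"z":0.34,"yaw":1.09},{"x":0.37,"y":0.02,"z":0.34,"yaw":1.09},{"x":0.37,"y":0.02,"z":0.34,"yaw":1.09},{"x":0.38,"y":0.02,"z":0.33,"yaw":1.08}]
lean est: model_top pred px*1.4 for leans
10 [322. 337.] [476. 197.]
13 [314. 342.] [486. 195.]
16 [305. 346.] [495. 192.]
```

```bash
python3 -m inch '[{"z":-4},{"z":-4},{"z":-4},{"x":3,"y":-2.44},{"x":3,"y":-2.44},{"x":3,"y":-2.44},{"x":3,"y":-2.44},{"x":3,"y":-2.44},{"x":3,"y":-2.44},{"x":3,"y":-2.44},{"x":3,"y":-2.44},{"x":3,"y":-2.44}]'
python3 -m inch '[{"x":3,"y":-2.44},{"x":3,"y":-2.44},{"x":3,"y":-2.44},{"x":3,"y":-2.44},{"x":3,"y":-2.44},{"x":3,"y":-2.44},{"x":3,"y":-2.44},{"yaw":-1},{"yaw":-1},{"yaw":-1},{"yaw":-1},{"yaw":-1}]'
python3 -m inch '[{"yaw":-1},{"yaw":-1},{"yaw":-1},{"yaw":-1},{"yaw":-1},{"yaw":-1},{"yaw":-1},{"yaw":-1},{"yaw":-1},{"yaw":-1},{"yaw":-1},{"yaw":-1}]'
python3 -m inch '[{"yaw":-1},{"yaw":-1},{"yaw":-1},{"yaw":-1},{"yaw":-1},{"yaw":-1},{"yaw":-1},{"yaw":-1},{"yaw":-1},{"yaw":-1},{"yaw":-1},{"yaw":-1,"gripper":-0.12}]'
cat > to.py <<'E'
import sys; from h import *
p=np.load("p.npy")[:3]; A,s=cur()
B=pose(p,float(sys.argv[1]),float(sys.argv[2]))
print("cur",A.round(1),"q",s["qpos"].round(0),"t",round(s["time_s"],2),"w",round(s["gripper_width"],1),"F",s["force"].round(1),"\ndelta",delta(A,B),B.round(1))
E
python3 to.py 325 11
```

```text
cur [ 153.2 -553.8  235.2   15.5] q [-76.  18.  90.   0.  72.  -1.] t 0.1 w 91.2 F [-0.2  0.8 -0.3] 
delta [ 53.95 -43.88  -2.67 -31.02] [556.2  12.9 261.9 170.5]invalid input
invalid input
invalid input
invalid input
```

```bash
python3 -m inch '[{"x":0,"y":0,"z":-4,"yaw":0,"gripper":1}]';python3 -m inch '[{"x":0,"y":0,"z":-4,"yaw":0}]'; python3 -m inch --help | head -20
```

```text
time_s: 0.18
ee_pos: [152.0, -549.6, 267.8]
ee_rot: [-178.9, -0.0, 15.5]
force: [-0.2, 0.3, -0.6]
gripper_width: 91.0invalid input
invalid input: not JSON, or not a number
```

```bash
python3 -m inch '[{"x":0,"y":0,"z":-4,"yaw":0,"gripper":1},{"x":0,"y":0,"z":-4,"yaw":0,"gripper":1},{"x":3,"y":-2.44,"z":0,"yaw":0,"gripper":1},{"x":3,"y":-2.44,"z":0,"yaw":0,"gripper":1},{"x":3,"y":-2.44,"z":0,"yaw":0,"gripper":1},{"x":3,"y":-2.44,"z":0,"yaw":0,"gripper":1},{"x":3,"y":-2.44,"z":0,"yaw":0,"gripper":1},{"x":3,"y":-2.44,"z":0,"yaw":0,"gripper":1},{"x":3,"y":-2.44,"z":0,"yaw":0,"gripper":1},{"x":3,"y":-2.44,"z":0,"yaw":0,"gripper":1},{"x":3,"y":-2.44,"z":0,"yaw":0,"gripper":1},{"x":3,"y":-2.44,"z":0,"yaw":0,"gripper":1}]'
python3 -m inch '[{"x":3,"y":-2.44,"z":0,"yaw":0,"gripper":1},{"x":3,"y":-2.44,"z":0,"yaw":0,"gripper":1},{"x":3,"y":-2.44,"z":0,"yaw":0,"gripper":1},{"x":3,"y":-2.44,"z":0,"yaw":0,"gripper":1},{"x":3,"y":-2.44,"z":0,"yaw":0,"gripper":1},{"x":3,"y":-2.44,"z":0,"yaw":0,"gripper":1},{"x":0,"y":0,"z":0,"yaw":-1,"gripper":-0.12},{"x":0,"y":0,"z":0,"yaw":-1,"gripper":-0.12},{"x":0,"y":0,"z":0,"yaw":-1,"gripper":-0.12},{"x":0,"y":0,"z":0,"yaw":-1,"gripper":-0.12},{"x":0,"y":0,"z":0,"yaw":-1,"gripper":-0.12},{"x":0,"y":0,"z":0,"yaw":-1,"gripper":-0.12}]'
python3 -m inch '[{"x":0,"y":0,"z":0,"yaw":-1,"gripper":-0.12},{"x":0,"y":0,"z":0,"yaw":-1,"gripper":-0.12},{"x":0,"y":0,"z":0,"yaw":-1,"gripper":-0.12},{"x":0,"y":0,"z":0,"yaw":-1,"gripper":-0.12},{"x":0,"y":0,"z":0,"yaw":-1,"gripper":-0.12},{"x":0,"y":0,"z":0,"yaw":-1,"gripper":-0.12},{"x":0,"y":0,"z":0,"yaw":-1,"gripper":-0.12},{"x":0,"y":0,"z":0,"yaw":-1,"gripper":-0.12},{"x":0,"y":0,"z":0,"yaw":-1,"gripper":-0.12},{"x":0,"y":0,"z":0,"yaw":-1,"gripper":-0.12},{"x":0,"y":0,"z":0,"yaw":-1,"gripper":-0.12},{"x":0,"y":0,"z":0,"yaw":-1,"gripper":-0.12}]'
sed -i 's/"yaw":%g}/"yaw":%g,"gripper":-1}/' h.py
python3 to.py 325 11
```

```text
time_s: 1.18
ee_pos: [377.8, -237.2, 355.8]
ee_rot: [-180.0, 0.0, 15.4]
force: [0.8, -0.9, 0.3]
gripper_width: 91.0
time_s: 2.18
ee_pos: [511.7, -49.9, 355.4]
ee_rot: [-180.0, 0.0, 45.7]
force: [-0.2, -0.2, -0.2]
gripper_width: 53.9
time_s: 3.18
ee_pos: [511.6, -50.0, 355.5]
ee_rot: [-179.9, -0.0, 105.7]
force: [-0.1, -0.1, 0.8]
gripper_width: 40.2
cur [511.6 -50.  355.5 105.7] q [ -7.  10.  84.  -0.  86. -23.] t 3.18 w 40.2 F [-0.1 -0.1  0.8] 
delta [  4.85   5.99   9.35 -12.97] [556.2  12.9 261.9 170.5]
```

```bash
python3 -m inch '[{"x":0.8,"y":1,"z":0,"yaw":0,"gripper":-0.12},{"x":4,"y":5,"z":0,"yaw":0,"gripper":-0.12}]' ; python3 -m inch '[{"x":2.4,"y":3,"z":0,"yaw":-1,"gripper":-0.12},{"x":0,"y":0,"z":0,"yaw":-1,"gripper":-0.12},{"x":0,"y":0,"z":0,"yaw":-1,"gripper":-0.12},{"x":0,"y":0,"z":0,"yaw":-1,"gripper":-0.12},{"x":0,"y":0,"z":0,"yaw":-1,"gripper":-0.12},{"x":0,"y":0,"z":0,"yaw":-1,"gripper":-0.12},{"x":0,"y":0,"z":0,"yaw":-1,"gripper":-0.12},{"x":0,"y":0,"z":0,"yaw":-1,"gripper":-0.12},{"x":0,"y":0,"z":0,"yaw":-1,"gripper":-0.12},{"x":0,"y":0,"z":0,"yaw":-1,"gripper":-0.12},{"x":0,"y":0,"z":0,"yaw":-1,"gripper":-0.12},{"x":0,"y":0,"z":0,"yaw":-1,"gripper":-0.12}]'
python3 -m inch '[{"x":0,"y":0,"z":0,"yaw":-1,"gripper":-0.12}]'; python3 to.py 325 11
```

```text
time_s: 4.18
ee_pos: [534.1, -18.8, 355.4]
ee_rot: [-180.0, -0.1, 165.7]
force: [0.6, 0.6, 0.2]
gripper_width: 40.1
time_s: 4.27
ee_pos: [534.1, -18.8, 355.4]
ee_rot: [-180.0, -0.1, 170.7]
force: [-0.0, 0.9, -1.0]
gripper_width: 40.0
cur [534.1 -18.8 355.4 170.7] q [ -3.  12.  82.  -0.  87. -84.] t 4.27 w 40.0 F [-0.   0.9 -1. ] 
delta [-1.66  3.49  9.35  0.03] [556.2  12.9 261.9 170.5]out of range; nothing moved
```

Align, stop about 40 mm above the grasp height, and check with the cameras.

```bash
python3 -m inch '[{"x":-1.66,"y":3.49,"z":0,"yaw":0,"gripper":-0.12},{"x":0,"y":0,"z":2.7,"yaw":0,"gripper":-0.12},{"x":0,"y":0,"z":2.7,"yaw":0,"gripper":-0.12},{"x":0,"y":0,"z":0,"yaw":0,"gripper":-0.12}]'; python3 to.py 325 11
cat > snap.py <<'E'
import sys; from h import *
from workcell import cams
o=[]
for k in off:
    f=cams.grab_frame(k); pickle.dump(f,open(k+"1.pkl","wb")); x,y=off[k]
    o.append(cv2.convertScaleAbs(cv2.resize(f["pixels"][y-20:y+125,x-5:x+140,::-1],(400,400),interpolation=cv2.INTER_CUBIC),alpha=1.5,beta=10))
cv2.imwrite(f"pics/{sys.argv[1]}.png",np.hstack(o))
E
python3 snap.py a1
```

```text
time_s: 4.6
ee_pos: [553.8, 13.2, 296.2]
ee_rot: [-179.9, -0.7, 170.5]
force: [-1.0, -0.1, -0.9]
gripper_width: 40.0
cur [553.8  13.2 296.2 170.5] q [  0.  15.  86.  -0.  80. -80.] t 4.6 w 40.0 F [-1.  -0.1 -0.9] 
delta [-0.24  0.01  3.43 -0.01] [556.2  12.9 261.9 170.5]
```

View pics/a1.png

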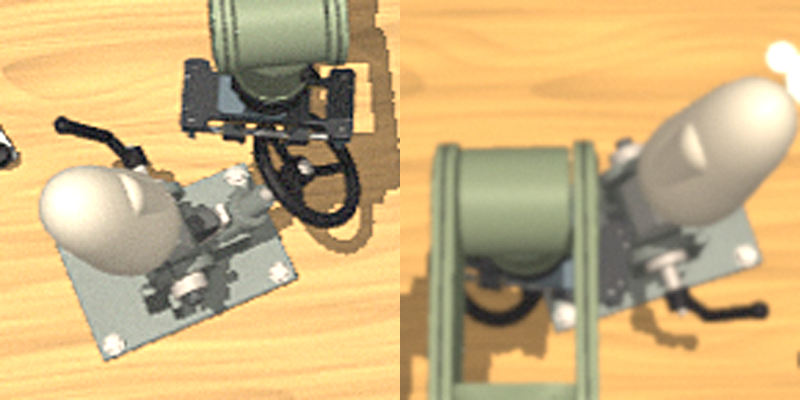

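The hand is over the near-side rim (scene crop ~(270,110)) and clear of the plaster. I'll descend, watch the force, then close.

```bash
python3 -m inch '[{"x":0,"y":0,"z":1.2,"yaw":0,"gripper":-0.12},{"x":0,"y":0,"z":1.2,"yaw":0,"gripper":-0.12},{"x":0,"y":0,"z":1.0,"yaw":0,"gripper":-0.12},{"x":0,"y":0,"z":0,"yaw":0,"gripper":-0.12}]'; python3 -m inch '[{"x":0,"y":0,"z":0,"yaw":0,"gripper":-1},{"x":0,"y":0,"z":0,"yaw":0,"gripper":-1},{"x":0,"y":0,"z":0,"yaw":0,"gripper":-1},{"x":0,"y":0,"z":0,"yaw":0,"gripper":-1},{"x":0,"y":0,"z":0,"yaw":0,"gripper":-1},{"x":0,"y":0,"z":0,"yaw":0,"gripper":-1}]' 25; python3 to.py 325 11
python3 - <<'E'
from h import *
print(stroke(np.load("p.npy")[:3],325,260,18))
E
```

```text
time_s: 5.03
ee_pos: [556.1, 12.5, 267.5]
ee_rot: [-180.0, -0.1, 170.4]
force: [0.0, 0.5, -0.4]
gripper_width: 40.2
time_s: 5.53
ee_pos: [556.7, 10.1, 269.1]
ee_rot: [-179.7, 0.1, 170.5]
force: [-0.6, -6.6, 1.3]
gripper_width: 18.4
cur [556.7  10.1 269.1 170.5] q [  0.  16.  89.  -0.  76. -80.] t 5.53 w 18.4 F [-0.6 -6.6  1.3] 
delta [ 0.09  0.27  0.71 -0.01] [556.2  12.9 261.9 170.5]
[{"x":0.41,"y":0.01,"z":0.18,"yaw":0.64,"gripper":-1},{"x":0.4,"y":0.01,"z":0.19,"yaw":0.66,"gripper":-1},{"x":0.4,"y":0.01,"z":0.21,"yaw":0.68,"gripper":-1},{"x":0.39,"y":0.01,"z":0.22,"yaw":0.71,"gripper":-1},{"x":0.38,"y":0.01,"z":0.23,"yaw":0.74,"gripper":-1},{"x":0.37,"y":0.01,"z":0.24,"yaw":0.77,"gripper":-1},{"x":0.37,"y":0.01,"z":0.26,"yaw":0.8,"gripper":-1},{"x":0.36,"y":0.01,"z":0.26,"yaw":0.83,"gripper":-1},{"x":0.35,"y":0.01,"z":0.27,"yaw":0.85,"gripper":-1},{"x":0.35,"y":0.01,"z":0.28,"yaw":0.88,"gripper":-1},{"x":0.34,"y":0.01,"z":0.29,"yaw":0.91,"gripper":-1},{"x":0.34,"y":0.01,"z":0.29,"yaw":0.93,"gripper":-1},{"x":0.34,"y":0.01,"z":0.29,"yaw":0.95,"gripper":-1},{"x":0.33,"y":0.01,"z":0.3,"yaw":0.96,"gripper":-1},{"x":0.33,"y":0.01,"z":0.3,"yaw":0.97,"gripper":-1},{"x":0.33,"y":0.01,"z":0.3,"yaw":0.97,"gripper":-1},{"x":0.33,"y":0.01,"z":0.3,"yaw":0.97,"gripper":-1},{"x":0.33,"y":0.01,"z":0.3,"yaw":0.96,"gripper":-1}]
```

```bash
python3 -m inch '[{"x":0,"y":0.1,"z":0,"yaw":0,"gripper":-0.4},{"x":0,"y":0.1,"z":0.7,"yaw":0,"gripper":-0.4},{"x":0,"y":0,"z":0,"yaw":0,"gripper":-0.4},{"x":0,"y":0,"z":0,"yaw":0,"gripper":-1},{"x":0,"y":0,"z":0,"yaw":0,"gripper":-1},{"x":0,"y":0,"z":0,"yaw":0,"gripper":-1},{"x":0,"y":0,"z":0,"yaw":0,"gripper":-1}]' 30
python3 -m inch '[{"x":0.41,"y":0.01,"z":0.18,"yaw":0.64,"gripper":-1},{"x":0.4,"y":0.01,"z":0.19,"yaw":0.66,"gripper":-1},{"x":0.4,"y":0.01,"z":0.21,"yaw":0.68,"gripper":-1},{"x":0.39,"y":0.01,"z":0.22,"yaw":0.71,"gripper":-1},{"x":0.38,"y":0.01,"z":0.23,"yaw":0.74,"gripper":-1},{"x":0.37,"y":0.01,"z":0.24,"yaw":0.77,"gripper":-1}]'
python3 to.py 304 11
```

```text
time_s: 6.12
ee_pos: [556.4, 10.3, 260.6]
ee_rot: [-179.4, 0.0, 170.5]
force: [-0.8, -14.9, 0.5]
gripper_width: 18.4
time_s: 6.62
ee_pos: [534.9, 17.8, 248.2]
ee_rot: [-179.5, 0.4, 149.4]
force: [0.1, -16.2, -0.2]
gripper_width: 19.0
cur [534.9  17.8 248.2 149.4] q [  1.  14.  94.  -1.  72. -58.] t 6.62 w 19.0 F [  0.1 -16.2  -0.2] 
delta [ 0.15  0.21 -0.13 -0.18] [534.7  20.4 249.6 150.3]
```

```bash
python3 -m inch '[{"x":0.37,"y":-0.1,"z":0.26,"yaw":0.8,"gripper":-1},{"x":0.36,"y":-0.1,"z":0.26,"yaw":0.83,"gripper":-1},{"x":0.35,"y":-0.1,"z":0.27,"yaw":0.85,"gripper":-1},{"x":0.35,"y":-0.1,"z":0.28,"yaw":0.88,"gripper":-1},{"x":0.34,"y":0.01,"z":0.29,"yaw":0.91,"gripper":-1},{"x":0.34,"y":0.01,"z":0.29,"yaw":0.93,"gripper":-1},{"x":0.34,"y":0.01,"z":0.29,"yaw":0.95,"gripper":-1},{"x":0.33,"y":0.01,"z":0.3,"yaw":0.96,"gripper":-1},{"x":0.33,"y":0.01,"z":0.3,"yaw":0.97,"gripper":-1},{"x":0.33,"y":0.01,"z":0.3,"yaw":0.97,"gripper":-1},{"x":0.33,"y":0.01,"z":0.3,"yaw":0.97,"gripper":-1},{"x":0.33,"y":0.01,"z":0.3,"yaw":0.96,"gripper":-1}]'
python3 to.py 260 11; python3 snap.py a2
```

```text
time_s: 7.62
ee_pos: [512.0, 54.1, 216.0]
ee_rot: [179.6, -0.2, 94.4]
force: [0.1, 4.1, 9.6]
gripper_width: 18.1
cur [512.   54.1 216.   94.4] q [ 5. 14. 99.  0. 67.  0.] t 7.62 w 18.1 F [0.1 4.1 9.6] 
delta [-0.04  0.01  0.13 -0.06] [512.2  53.7 214.8  94.7]
```

View pics/a2.png

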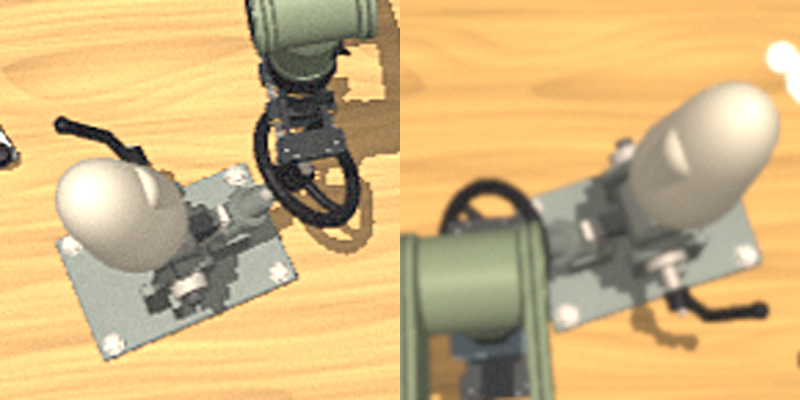

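```bash
cat > lean.py <<'E'
import sys; from h import *
p=np.load("p.npy")[:3]
def est(sfx):
    F={k:pickle.load(open(k+sfx+".pkl","rb")) for k in off}
    out=[]
    for k,f in F.items():
        x,y=off[k]; im=f["pixels"][y-20:y+140,x-20:x+150].astype(int)
        m=((im.min(2)>105)&(im.max(2)-im.min(2)<50)).astype(np.uint8)
        m=cv2.morphologyEx(m,cv2.MORPH_CLOSE,np.ones((5,5)))
        m=cv2.morphologyEx(m,cv2.MORPH_OPEN,np.ones((7,7)))
        nl,L,st,ce=cv2.connectedComponentsWithStats(m); 
        R=cv2.Rodrigues(np.array(f["rvec"]))[0]
        best=[]
        for l in np.arange(-8,20,.25):
            c=np.zeros(m.shape,np.uint8)
            for s in np.linspace(185,302,30):
                r=np.interp(s,[125,275,298,343],[57,45,41,41]); P=S2W(p,model(np.radians(l),s)); q=proj(f,P)[0]-[x-20,y-20]
                d=(R@P[0]+np.ravel(f["tvec"]))[2]
                cv2.circle(c,tuple(np.round(q*8).astype(int)),int(8*r*f["mtx"][0,0]/d),1,-1,shift=3)
            i=1+np.argmax(st[1:,4]); M=(L==i)
            best.append((( M&(c>0)).sum()/(M|(c>0)).sum(),l))
        best.sort(); out.append((k,round(best[-1][0],3),best[-1][1]))
    print(out)
for s in sys.argv[1:]: est(s)
E
python3 lean.py 0 1
python3 - <<'E'
from h import *
p=np.load("p.npy")[:3]
print(stroke(p,260,308,10)); print(stroke(p,308,260,13))
E
```

```text
[('scene', np.float64(0.55), np.float64(15.25)), ('top', np.float64(0.319), np.float64(19.75))]
[('scene', np.float64(0.057), np.float64(19.75)), ('top', np.float64(0.313), np.float64(11.75))]
[{"x":-0.44,"y":0.02,"z":-0.39,"yaw":-1.27,"gripper":-1},{"x":-0.44,"y":0.02,"z":-0.4,"yaw":-1.29,"gripper":-1},{"x":-0.44,"y":0.02,"z":-0.4,"yaw":-1.29,"gripper":-1},{"x":-0.44,"y":0.02,"z":-0.4,"yaw":-1.28,"gripper":-1},{"x":-0.45,"y":0.02,"z":-0.39,"yaw":-1.25,"gripper":-1},{"x":-0.46,"y":0.02,"z":-0.38,"yaw":-1.21,"gripper":-1},{"x":-0.46,"y":0.02,"z":-0.37,"yaw":-1.17,"gripper":-1},{"x":-0.47,"y":0.02,"z":-0.36,"yaw":-1.12,"gripper":-1},{"x":-0.49,"y":0.02,"z":-0.34,"yaw":-1.07,"gripper":-1},{"x":-0.5,"y":0.02,"z":-0.32,"yaw":-1.01,"gripper":-1}]
[{"x":0.38,"y":0.01,"z":0.25,"yaw":0.78,"gripper":-1},{"x":0.38,"y":0.01,"z":0.26,"yaw":0.81,"gripper":-1},{"x":0.37,"y":0.01,"z":0.27,"yaw":0.84,"gripper":-1},{"x":0.36,"y":0.01,"z":0.28,"yaw":0.87,"gripper":-1},{"x":0.36,"y":0.01,"z":0.29,"yaw":0.9,"gripper":-1},{"x":0.35,"y":0.01,"z":0.29,"yaw":0.92,"gripper":-1},{"x":0.35,"y":0.01,"z":0.3,"yaw":0.95,"gripper":-1},{"x":0.34,"y":0.01,"z":0.3,"yaw":0.97,"gripper":-1},{"x":0.34,"y":0.01,"z":0.3,"yaw":0.98,"gripper":-1},{"x":0.34,"y":0.01,"z":0.31,"yaw":0.99,"gripper":-1},{"x":0.34,"y":0.01,"z":0.31,"yaw":0.99,"gripper":-1},{"x":0.34,"y":0.01,"z":0.31,"yaw":0.99,"gripper":-1},{"x":0.34,"y":0.01,"z":0.3,"yaw":0.98,"gripper":-1}]
```

```bash
python3 -m inch '[{"x":0,"y":0,"z":0,"yaw":0,"gripper":-0.15},{"x":0,"y":0,"z":0,"yaw":0,"gripper":-0.15},{"x":0,"y":0,"z":0,"yaw":0,"gripper":-0.15},{"x":0,"y":0,"z":0,"yaw":0,"gripper":-0.15}]'
python3 -m inch '[{"x":-0.34,"y":0.01,"z":-0.3,"yaw":-0.98,"gripper":-0.15},{"x":-0.34,"y":0.01,"z":-0.31,"yaw":-0.99,"gripper":-0.15},{"x":-0.34,"y":0.01,"z":-0.31,"yaw":-0.99,"gripper":-0.15},{"x":-0.34,"y":0.01,"z":-0.31,"yaw":-0.99,"gripper":-0.15},{"x":-0.34,"y":0.01,"z":-0.3,"yaw":-0.98,"gripper":-0.15},{"x":-0.34,"y":0.01,"z":-0.3,"yaw":-0.97,"gripper":-0.15},{"x":-0.35,"y":0.01,"z":-0.3,"yaw":-0.95,"gripper":-0.15},{"x":-0.35,"y":0.01,"z":-0.29,"yaw":-0.92,"gripper":-0.15},{"x":-0.36,"y":0.01,"z":-0.29,"yaw":-0.9,"gripper":-0.15},{"x":-0.36,"y":0.01,"z":-0.28,"yaw":-0.87,"gripper":-0.15},{"x":-0.37,"y":0.01,"z":-0.27,"yaw":-0.84,"gripper":-0.15},{"x":-0.38,"y":0,"z":-0.26,"yaw":-0.81,"gripper":-0.15}]'
python3 to.py 305 11
```

```text
time_s: 8.05
ee_pos: [509.5, 51.6, 213.2]
ee_rot: [-179.9, -0.0, 94.6]
force: [0.3, 0.5, 0.3]
gripper_width: 38.1
time_s: 9.05
ee_pos: [531.9, 17.5, 248.7]
ee_rot: [-180.0, -0.1, 150.7]
force: [-0.6, 0.4, -0.2]
gripper_width: 39.1
cur [531.9  17.5 248.7 150.7] q [  1.  14.  94.   0.  72. -60.] t 9.05 w 39.1 F [-0.6  0.4 -0.2] 
delta [-0.2   0.39 -0.16 -0.13] [535.6  19.9 250.2 151.3]
```

Run:
```python
from h import *
f=pickle.load(open("scene1.pkl","rb")); im=f["pixels"]; x,y=200,195
# model centre px in scene a2 crop (120,215)->full
for (u,v) in((120,215),(70,180),(160,240),(100,300),(180,130)):
    c=int(x-5+u*145/400); r=int(y-20+v*145/400); print((u,v),im[r,c])
f=pickle.load(open("top1.pkl","rb")); im=f["pixels"]; x,y=225,120
for (u,v) in((320,120),(280,180),(290,210),(150+100,60)):
    c=int(x-5+u*145/400); r=int(y-20+v*145/400); print((u,v),im[r,c])
```

```text
(120, 215) [147 137 120]
(70, 180) [178 165 144]
(160, 240) [104  96  84]
(100, 300) [113 117 104]
(180, 130) [164 128  78]
(320, 120) [167 152 131]
(280, 180) [94 88 75]
(290, 210) [96 88 77]
(250, 60) [175 131  74]
```

```bash
python3 -m inch '[{"x":0,"y":0.3,"z":0,"yaw":0,"gripper":-0.15},{"x":0,"y":0,"z":0,"yaw":0,"gripper":-1},{"x":0,"y":0,"z":0,"yaw":0,"gripper":-1},{"x":0,"y":0,"z":0,"yaw":0,"gripper":-1},{"x":0,"y":0,"z":0,"yaw":0,"gripper":-1},{"x":0,"y":0,"z":0,"yaw":0,"gripper":-1}]' 30
python3 -m inch '[{"x":0.38,"y":0.01,"z":0.26,"yaw":0.83,"gripper":-1},{"x":0.37,"y":0.01,"z":0.27,"yaw":0.85,"gripper":-1},{"x":0.36,"y":0.01,"z":0.28,"yaw":0.88,"gripper":-1},{"x":0.36,"y":0.01,"z":0.28,"yaw":0.9,"gripper":-1},{"x":0.35,"y":0.01,"z":0.29,"yaw":0.92,"gripper":-1},{"x":0.35,"y":0.01,"z":0.3,"yaw":0.95,"gripper":-1},{"x":0.34,"y":0.01,"z":0.3,"yaw":0.97,"gripper":-1},{"x":0.34,"y":0.01,"z":0.3,"yaw":0.98,"gripper":-1},{"x":0.34,"y":0.01,"z":0.31,"yaw":0.99,"gripper":-1},{"x":0.34,"y":0.01,"z":0.31,"yaw":0.99,"gripper":-1},{"x":0.34,"y":0.01,"z":0.31,"yaw":0.99,"gripper":-1},{"x":0.34,"y":0.01,"z":0.31,"yaw":0.99,"gripper":-1}]'
python3 to.py 260 11; python3 -m inch '[{"x":0.34,"y":0.01,"z":0.3,"yaw":0.98,"gripper":-1}]';python3 to.py 257 11
python3 - <<'E'
from h import *
from workcell import cams
p=np.load("p.npy")[:3]
for k in off: pickle.dump(cams.grab_frame(k),open(k+"2.pkl","wb"))
print(pose(p,105,70),pose(p,105).round(1)); print(stroke(p,105,40,20))
E
sed -i 's/im.min(2)>105)&(im.max(2)-im.min(2)<50/im[:,:,0]-im[:,:,2]>14)\&(im[:,:,2]>0.7*im[:,:,0]/;s/(7,7)/(5,5)/' lean.py; python3 lean.py 0 1 2
```

```text
time_s: 9.55
ee_pos: [532.9, 18.7, 248.8]
ee_rot: [-179.8, 0.0, 150.4]
force: [-1.4, -6.0, 0.6]
gripper_width: 18.8
time_s: 10.55
ee_pos: [512.0, 54.7, 216.1]
ee_rot: [179.7, -0.1, 94.1]
force: [-0.8, 3.7, 10.8]
gripper_width: 18.2
cur [512.   54.7 216.1  94.1] q [ 5. 14. 99.  0. 67.  1.] t 10.55 w 18.2 F [-0.8  3.7 10.8] 
delta [-0.1   0.01  0.14 -0.12] [512.2  53.7 214.8  94.7]
time_s: 10.63
ee_pos: [512.3, 58.3, 213.3]
ee_rot: [179.6, -0.1, 89.2]
force: [0.1, 2.2, 11.4]
gripper_width: 18.0
cur [512.3  58.3 213.3  89.2] q [  5.  14. 100.   0.  66.   6.] t 10.63 w 18.0 F [ 0.1  2.2 11.4] 
delta [-0.18 -0.02  0.1  -0.32] [512.1  56.5 212.3  90.8]
[642.50459397 100.8637086  269.70395413 127.86261605] [642.5 100.9 210.7 127.9]
[{"x":-0.31,"y":-0.01,"z":-0.26,"yaw":0.84,"gripper":-1},{"x":-0.3,"y":-0.01,"z":-0.27,"yaw":0.85,"gripper":-1},{"x":-0.3,"y":-0.01,"z":-0.27,"yaw":0.86,"gripper":-1},{"x":-0.3,"y":-0.01,"z":-0.27,"yaw":0.87,"gripper":-1},{"x":-0.3,"y":-0.01,"z":-0.27,"yaw":0.87,"gripper":-1},{"x":-0.3,"y":-0.01,"z":-0.27,"yaw":0.87,"gripper":-1},{"x":-0.3,"y":-0.01,"z":-0.27,"ya
[... 328 characters left out ...]
4,"yaw":0.76,"gripper":-1},{"x":-0.33,"y":-0.01,"z":-0.24,"yaw":0.74,"gripper":-1},{"x":-0.33,"y":-0.01,"z":-0.23,"yaw":0.71,"gripper":-1},{"x":-0.34,"y":-0.01,"z":-0.22,"yaw":0.69,"gripper":-1},{"x":-0.34,"y":-0.01,"z":-0.21,"yaw":0.66,"gripper":-1},{"x":-0.35,"y":-0.01,"z":-0.2,"yaw":0.64,"gripper":-1},{"x":-0.35,"y":-0.01,"z":-0.19,"yaw":0.62,"gripper":-1},{"x":-0.36,"y":-0.01,"z":-0.18,"yaw":0.6,"gripper":-1}]
[('scene', np.float64(0.87), np.float64(15.5)), ('top', np.float64(0.722), np.float64(15.25))]
[('scene', np.float64(0.846), np.float64(12.0)), ('top', np.float64(0.0), np.float64(19.75))]
[('scene', np.float64(0.825), np.float64(9.75)), ('top', np.float64(0.0), np.float64(19.75))]
```

```bash
python3 -m inch '[{"x":0,"y":0,"z":0,"yaw":0,"gripper":-0.12},{"x":0,"y":0,"z":0,"yaw":0,"gripper":-0.12},{"x":0,"y":0,"z":0,"yaw":0,"gripper":-0.12},{"x":0,"y":0,"z":-2,"yaw":0,"gripper":-0.12},{"x":0,"y":0,"z":-4,"yaw":0,"gripper":-0.12},{"x":0,"y":0,"z":-4,"yaw":0,"gripper":-0.12}]'
python3 to.py 102 90
```

```text
time_s: 11.23
ee_pos: [509.2, 56.7, 310.1]
ee_rot: [-179.7, 0.1, 89.4]
force: [1.0, -0.2, -0.8]
gripper_width: 40.3
cur [509.2  56.7 310.1  89.4] q [ 5. 11. 90. -0. 80.  6.] t 11.23 w 40.3 F [ 1.  -0.2 -0.8] 
delta [ 4.33 13.45  1.8  -6.92] [644.2  98.6 292.1 124. ]
```

```bash
python3 -m inch '[{"x":1,"y":3.36,"z":0,"yaw":0,"gripper":-0.12},{"x":1.1,"y":3.36,"z":0,"yaw":0,"gripper":-0.12},{"x":1.1,"y":3.36,"z":0,"yaw":0,"gripper":-0.12},{"x":1.1,"y":3.36,"z":0,"yaw":0,"gripper":-0.12},{"x":0,"y":0,"z":0,"yaw":-1,"gripper":-0.12},{"x":0,"y":0,"z":0,"yaw":-1,"gripper":-0.12},{"x":0,"y":0,"z":0,"yaw":-1,"gripper":-0.12},{"x":0,"y":0,"z":0,"yaw":-1,"gripper":-0.12},{"x":0,"y":0,"z":0,"yaw":-1,"gripper":-0.12},{"x":0,"y":0,"z":0,"yaw":-1,"gripper":-0.12},{"x":0,"y":0,"z":0,"yaw":-0.9,"gripper":-0.12},{"x":0,"y":0,"z":0,"yaw":0,"gripper":-0.12}]'
python3 to.py 102 11
```

```text
time_s: 12.23
ee_pos: [645.1, 98.4, 310.0]
ee_rot: [-179.9, -0.0, 124.0]
force: [-0.4, -0.7, -0.6]
gripper_width: 40.1
cur [645.1  98.4 310.  124. ] q [  8.  24.  71.  -0.  86. -26.] t 12.23 w 40.1 F [-0.4 -0.7 -0.6] 
delta [ 0.07 -0.06  9.68 -0.01] [644.2  98.6 213.1 124. ]
```

```bash
python3 -m inch '[{"x":0,"y":0,"z":3,"yaw":0,"gripper":-0.12},{"x":0,"y":0,"z":3,"yaw":0,"gripper":-0.12},{"x":0,"y":0,"z":1.2,"yaw":0,"gripper":-0.12},{"x":0,"y":0,"z":1.2,"yaw":0,"gripper":-0.12},{"x":0,"y":0,"z":1.1,"yaw":0,"gripper":-0.12},{"x":0,"y":0,"z":0,"yaw":0,"gripper":-0.12}]'
python3 -m inch '[{"x":0,"y":0,"z":0,"yaw":0,"gripper":-1},{"x":0,"y":0,"z":0,"yaw":0,"gripper":-1},{"x":0,"y":0,"z":0,"yaw":0,"gripper":-1},{"x":0,"y":0,"z":0,"yaw":0,"gripper":-1},{"x":0,"y":0,"z":0,"yaw":0,"gripper":-1},{"x":0,"y":0,"z":0,"yaw":0,"gripper":-1}]' 30
python3 to.py 102 11
```

```text
time_s: 12.73
ee_pos: [644.0, 98.4, 212.8]
ee_rot: [-179.7, -0.1, 123.8]
force: [0.0, 0.3, 0.5]
gripper_width: 40.2
time_s: 13.23
ee_pos: [640.9, 96.7, 214.9]
ee_rot: [-179.3, -0.2, 123.8]
force: [-10.1, -5.2, -1.4]
gripper_width: 18.6
cur [640.9  96.7 214.9 123.8] q [  8.  26.  81.  -0.  74. -26.] t 13.23 w 18.6 F [-10.1  -5.2  -1.4] 
delta [-0.03  0.38  0.17 -0.04] [644.2  98.6 213.1 124. ]
```

```bash
python3 -m inch '[{"x":-0.3,"y":-0.2,"z":-0.27,"yaw":0.85,"gripper":-1},{"x":-0.3,"y":-0.2,"z":-0.27,"yaw":0.86,"gripper":-1},{"x":-0.3,"y":-0.01,"z":-0.27,"yaw":0.87,"gripper":-1},{"x":-0.3,"y":-0.01,"z":-0.27,"yaw":0.87,"gripper":-1},{"x":-0.3,"y":-0.01,"z":-0.27,"yaw":0.87,"gripper":-1},{"x":-0.3,"y":-0.01,"z":-0.27,"yaw":0.87,"gripper":-1},{"x":-0.3,"y":-0.01,"z":-0.27,"yaw":0.86,"gripper":-1},{"x":-0.3,"y":-0.01,"z":-0.26,"yaw":0.84,"gripper":-1},{"x":-0.31,"y":-0.01,"z":-0.26,"yaw":0.82,"gripper":-1},{"x":-0.31,"y":-0.01,"z":-0.25,"yaw":0.8,"gripper":-1}]'
python3 to.py 69.5 11
python3 -m inch '[{"x":-0.32,"y":-0.01,"z":-0.25,"yaw":0.78,"gripper":-1},{"x":-0.32,"y":-0.01,"z":-0.24,"yaw":0.76,"gripper":-1},{"x":-0.33,"y":-0.01,"z":-0.24,"yaw":0.74,"gripper":-1},{"x":-0.33,"y":-0.01,"z":-0.23,"yaw":0.71,"gripper":-1},{"x":-0.34,"y":-0.01,"z":-0.22,"yaw":0.69,"gripper":-1},{"x":-0.34,"y":-0.01,"z":-0.21,"yaw":0.66,"gripper":-1},{"x":-0.35,"y":-0.01,"z":-0.2,"yaw":0.64,"gripper":-1},{"x":-0.35,"y":-0.01,"z":-0.19,"yaw":0.62,"gripper":-1},{"x":-0.36,"y":-0.01,"z":-0.18,"yaw":0.6,"gripper":-1}]'
python3 to.py 40 11
python3 - <<'E'
from h import *
from workcell import cams
for k in off: pickle.dump(cams.grab_frame(k),open(k+"3.pkl","wb"))
E
python3 lean.py 3
```

```text
time_s: 14.07
ee_pos: [649.9, 71.5, 243.6]
ee_rot: [179.8, -0.5, 81.2]
force: [1.0, 8.0, -2.4]
gripper_width: 17.7
cur [649.9  71.5 243.6  81.2] q [ 5. 25. 78.  0. 77. 14.] t 14.07 w 17.7 F [ 1.   8.  -2.4] 
delta [-0.17  0.09  0.4  -0.03] [650.5  69.7 239.6  81.3]
time_s: 14.82
ee_pos: [639.4, 42.8, 264.5]
ee_rot: [179.7, -0.6, 50.2]
force: [6.6, 4.2, 0.3]
gripper_width: 17.6
cur [639.4  42.8 264.5  50.2] q [ 3. 23. 78.  0. 78. 42.] t 14.82 w 17.6 F [6.6 4.2 0.3] 
delta [-0.16 -0.12  0.51  0.05] [637.4  42.3 259.4  50. ]
[('scene', np.float64(0.0), np.float64(19.75)), ('top', np.float64(0.0), np.float64(19.75))]
```

```bash
sed -i 's/i=1+np.argmax(st\[1:,4\]); M=(L==i)/M=L>0; i=np.bincount(L[(c>0)\&M],minlength=2)[1:].argmax()+1 if ((c>0)\&M).any() else 1; M=(L==i)/' lean.py; python3 lean.py 0 1 2 3
python3 -m inch '[{"x":0,"y":0,"z":0,"yaw":0,"gripper":-0.12},{"x":0,"y":0,"z":0,"yaw":0,"gripper":-0.12},{"x":0,"y":0,"z":0,"yaw":0,"gripper":-0.12},{"x":0,"y":0,"z":-2,"yaw":0,"gripper":-0.12},{"x":0,"y":0,"z":-4,"yaw":0,"gripper":-0.12}]'
python3 to.py 315 70
```

```text
[('scene', np.float64(0.87), np.float64(15.5)), ('top', np.float64(0.722), np.float64(15.25))]
[('scene', np.float64(0.846), np.float64(12.0)), ('top', np.float64(0.85), np.float64(11.75))]
[('scene', np.float64(0.825), np.float64(9.75)), ('top', np.float64(0.85), np.float64(9.5))]
[('scene', np.float64(0.872), np.float64(6.75)), ('top', np.float64(0.859), np.float64(5.75))]
time_s: 15.33
ee_pos: [633.3, 40.3, 317.4]
ee_rot: [-179.5, 0.5, 50.3]
force: [1.4, 0.7, 0.4]
gripper_width: 40.1
cur [633.3  40.3 317.4  50.3] q [ 3. 22. 72. -0. 86. 42.] t 15.33 w 40.1 F [1.4 0.7 0.4] 
delta [ -7.51  -5.19   0.18 -22.21] [545.3  15.6 315.6 161.4]
```

```bash
python3 -m inch '[{"x":-2.5,"y":-1.7,"z":-0.5,"yaw":0,"gripper":-0.12},{"x":-2.5,"y":-1.7,"z":-0.5,"yaw":0,"gripper":-0.12},{"x":-2.5,"y":-1.8,"z":0,"yaw":0,"gripper":-0.12},{"x":0,"y":0,"z":0,"yaw":-1,"gripper":-0.12},{"x":0,"y":0,"z":0,"yaw":-1,"gripper":-0.12},{"x":0,"y":0,"z":0,"yaw":-1,"gripper":-0.12},{"x":0,"y":0,"z":0,"yaw":-1,"gripper":-0.12},{"x":0,"y":0,"z":0,"yaw":-1,"gripper":-0.12},{"x":0,"y":0,"z":0,"yaw":-1,"gripper":-0.12},{"x":0,"y":0,"z":0,"yaw":-1,"gripper":-0.12},{"x":0,"y":0,"z":0,"yaw":-1,"gripper":-0.12},{"x":0,"y":0,"z":0,"yaw":-1,"gripper":-0.12}]'
python3 -m inch '[{"x":0,"y":0,"z":0,"yaw":-1,"gripper":-0.12},{"x":0,"y":0,"z":0,"yaw":-1,"gripper":-0.12},{"x":0,"y":0,"z":0,"yaw":-1,"gripper":-0.12},{"x":0,"y":0,"z":0,"yaw":-1,"gripper":-0.12},{"x":0,"y":0,"z":0,"yaw":-1,"gripper":-0.12},{"x":0,"y":0,"z":0,"yaw":-1,"gripper":-0.12},{"x":0,"y":0,"z":0,"yaw":-1,"gripper":-0.12},{"x":0,"y":0,"z":0,"yaw":-1,"gripper":-0.12},{"x":0,"y":0,"z":0,"yaw":-1,"gripper":-0.12},{"x":0,"y":0,"z":0,"yaw":-1,"gripper":-0.12},{"x":0,"y":0,"z":0,"yaw":-1,"gripper":-0.12},{"x":0,"y":0,"z":0,"yaw":-1,"gripper":-0.12}]'
python3 -m inch '[{"x":0,"y":0,"z":0,"yaw":-1,"gripper":-0.12}]'
python3 to.py 315 11
```

```text
time_s: 16.33
ee_pos: [547.6, 15.9, 332.1]
ee_rot: [-180.0, 0.0, 95.6]
force: [0.1, 0.4, 0.1]
gripper_width: 39.8
time_s: 17.33
ee_pos: [547.6, 15.9, 332.1]
ee_rot: [-180.0, -0.0, 155.6]
force: [-0.2, 0.4, 0.4]
gripper_width: 40.2
time_s: 17.42
ee_pos: [547.6, 15.9, 332.1]
ee_rot: [-180.0, -0.0, 160.6]
force: [-0.6, 0.0, -0.5]
gripper_width: 40.0
cur [547.6  15.9 332.1 160.6] q [  0.  13.  83.  -0.  84. -70.] t 17.42 w 40.0 F [-0.6  0.  -0.5] 
delta [ 0.2  -0.1   7.55 -0.17] [545.3  15.6 256.6 161.4]
```

```bash
python3 -m inch '[{"x":0.2,"y":-0.35,"z":2,"yaw":0,"gripper":-0.12},{"x":0,"y":0,"z":1.6,"yaw":0,"gripper":-0.12},{"x":0,"y":0,"z":1.3,"yaw":0,"gripper":-0.12},{"x":0,"y":0,"z":1.2,"yaw":0,"gripper":-0.12},{"x":0,"y":0,"z":1.2,"yaw":0,"gripper":-0.12},{"x":0,"y":0,"z":0,"yaw":0,"gripper":-0.12}]'
python3 -m inch '[{"x":0,"y":0,"z":0,"yaw":0,"gripper":-1},{"x":0,"y":0,"z":0,"yaw":0,"gripper":-1},{"x":0,"y":0,"z":0,"yaw":0,"gripper":-1},{"x":0,"y":0,"z":0,"yaw":0,"gripper":-1},{"x":0,"y":0,"z":0,"yaw":0,"gripper":-1},{"x":0,"y":0,"z":0,"yaw":0,"gripper":-1}]' 30
python3 to.py 315 11
```

```text
time_s: 17.92
ee_pos: [543.2, 13.3, 256.7]
ee_rot: [-179.9, -0.3, 160.3]
force: [-0.3, 0.0, -0.6]
gripper_width: 39.9
time_s: 18.42
ee_pos: [544.8, 12.9, 259.9]
ee_rot: [-179.9, 0.1, 160.4]
force: [-0.9, -2.4, 2.9]
gripper_width: 18.6
cur [544.8  12.9 259.9 160.4] q [  0.  15.  91.  -0.  74. -70.] t 18.42 w 18.6 F [-0.9 -2.4  2.9] 
delta [ 0.04  0.27  0.33 -0.2 ] [545.3  15.6 256.6 161.4]
```

Gripped cleanly. Stroke 315→258 (16 rows of about 3.6°).

```bash
python3 -m inch '[{"x":0.39,"y":0.01,"z":0.22,"yaw":0.71,"gripper":-1},{"x":0.38,"y":0.01,"z":0.23,"yaw":0.74,"gripper":-1},{"x":0.37,"y":0.01,"z":0.24,"yaw":0.77,"gripper":-1},{"x":0.37,"y":0.01,"z":0.26,"yaw":0.8,"gripper":-1},{"x":0.36,"y":0.01,"z":0.26,"yaw":0.83,"gripper":-1},{"x":0.35,"y":0.01,"z":0.27,"yaw":0.85,"gripper":-1},{"x":0.35,"y":0.01,"z":0.28,"yaw":0.88,"gripper":-1},{"x":0.34,"y":0.01,"z":0.29,"yaw":0.91,"gripper":-1},{"x":0.34,"y":0.01,"z":0.29,"yaw":0.93,"gripper":-1},{"x":0.34,"y":0.01,"z":0.29,"yaw":0.95,"gripper":-1},{"x":0.33,"y":0.01,"z":0.3,"yaw":0.96,"gripper":-1},{"x":0.33,"y":0.01,"z":0.3,"yaw":0.97,"gripper":-1}]'
python3 -m inch '[{"x":0.33,"y":0.01,"z":0.3,"yaw":0.97,"gripper":-1},{"x":0.33,"y":0.01,"z":0.3,"yaw":0.97,"gripper":-1},{"x":0.33,"y":0.01,"z":0.3,"yaw":0.96,"gripper":-1},{"x":0.33,"y":0.01,"z":0.3,"yaw":0.95,"gripper":-1}]'
python3 to.py 257 11
python3 - <<'E'
from h import *
from workcell import cams
for k in off: pickle.dump(cams.grab_frame(k),open(k+"4.pkl","wb"))
E
python3 lean.py 4
python3 -m inch '[{"x":0,"y":0,"z":0,"yaw":0,"gripper":-0.12},{"x":0,"y":0,"z":0,"yaw":0,"gripper":-0.12},{"x":0,"y":0,"z":0,"yaw":0,"gripper":-0.12},{"x":0,"y":0,"z":-2,"yaw":0,"gripper":-0.12},{"x":0,"y":0,"z":-4,"yaw":0,"gripper":-0.12},{"x":0,"y":0,"z":-4,"yaw":0,"gripper":-0.12}]'
python3 to.py 103 90
```

```text
time_s: 19.42
ee_pos: [513.7, 43.0, 227.6]
ee_rot: [180.0, -0.2, 108.7]
force: [-4.0, 4.4, 5.1]
gripper_width: 18.4
time_s: 19.75
ee_pos: [512.3, 56.6, 215.7]
ee_rot: [179.9, -0.2, 89.4]
force: [-1.9, 6.2, 4.1]
gripper_width: 18.6
cur [512.3  56.6 215.7  89.4] q [ 5. 14. 99.  0. 67.  5.] t 19.75 w 18.6 F [-1.9  6.2  4.1] 
delta [-0.01 -0.03  0.34 -0.27] [512.1  56.5 212.3  90.8]
[('scene', np.float64(0.864), np.float64(3.75)), ('top', np.float64(0.87), np.float64(3.0))]
time_s: 20.35
ee_pos: [511.4, 53.9, 314.6]
ee_rot: [-179.8, 0.0, 89.6]
force: [1.2, -0.4, -0.3]
gripper_width: 40.2
cur [511.4  53.9 314.6  89.6] q [ 5. 11. 89. -0. 81.  5.] t 20.35 w 40.2 F [ 1.2 -0.4 -0.3] 
delta [ 4.64 13.19  2.33 -7.15] [643.6  99.4 291.3 125.3]
```

```bash
python3 -m inch '[{"x":1,"y":3.3,"z":0,"yaw":0,"gripper":-0.12},{"x":1.2,"y":3.3,"z":0,"yaw":0,"gripper":-0.12},{"x":1.2,"y":3.2,"z":0,"yaw":0,"gripper":-0.12},{"x":1.2,"y":3.0,"z":0,"yaw":0,"gripper":-0.12},{"x":0,"y":0,"z":0,"yaw":-1,"gripper":-0.12},{"x":0,"y":0,"z":0,"yaw":-1,"gripper":-0.12},{"x":0,"y":0,"z":0,"yaw":-1,"gripper":-0.12},{"x":0,"y":0,"z":0,"yaw":-1,"gripper":-0.12},{"x":0,"y":0,"z":0,"yaw":-1,"gripper":-0.12},{"x":0,"y":0,"z":0,"yaw":-1,"gripper":-0.12},{"x":0,"y":0,"z":0,"yaw":-1,"gripper":-0.12},{"x":0,"y":0,"z":0,"yaw":0,"gripper":-0.12}]'
python3 to.py 103 11
```

```text
time_s: 21.35
ee_pos: [640.7, 99.0, 314.4]
ee_rot: [-180.0, -0.0, 124.6]
force: [-0.0, -0.1, 0.3]
gripper_width: 40.3
cur [640.7  99.  314.4 124.6] q [  8.  23.  71.  -0.  86. -27.] t 21.35 w 40.3 F [-0.  -0.1  0.3] 
delta [-0.14  0.26 10.21 -0.13] [643.6  99.4 212.3 125.3]
```

```bash
python3 -m inch '[{"x":-0.1,"y":-0.1,"z":3,"yaw":0,"gripper":-0.12},{"x":0,"y":0,"z":3,"yaw":0,"gripper":-0.12},{"x":0,"y":0,"z":1.5,"yaw":0,"gripper":-0.12},{"x":0,"y":0,"z":1.4,"yaw":0,"gripper":-0.12},{"x":0,"y":0,"z":1.3,"yaw":0,"gripper":-0.12},{"x":0,"y":0,"z":0,"yaw":0,"gripper":-0.12}]'
python3 -m inch '[{"x":0,"y":0,"z":0,"yaw":0,"gripper":-1},{"x":0,"y":0,"z":0,"yaw":0,"gripper":-1},{"x":0,"y":0,"z":0,"yaw":0,"gripper":-1},{"x":0,"y":0,"z":0,"yaw":0,"gripper":-1},{"x":0,"y":0,"z":0,"yaw":0,"gripper":-1},{"x":0,"y":0,"z":0,"yaw":0,"gripper":-1}]' 30
python3 to.py 103 11
```

```text
time_s: 21.85
ee_pos: [638.8, 97.5, 209.5]
ee_rot: [-179.7, -0.2, 124.5]
force: [0.2, 0.2, -0.5]
gripper_width: 40.3
time_s: 22.35
ee_pos: [640.3, 97.4, 213.8]
ee_rot: [180.0, 0.1, 124.6]
force: [-2.9, -2.3, 3.8]
gripper_width: 18.8
cur [640.3  97.4 213.8 124.6] q [  8.  26.  81.  -0.  73. -27.] t 22.35 w 18.8 F [-2.9 -2.3  3.8] 
delta [-0.03  0.38  0.15 -0.14] [643.6  99.4 212.3 125.3]
```

```bash
python3 -m inch '[{"x":-0.3,"y":0,"z":-0.27,"yaw":0.85,"gripper":-1},{"x":-0.3,"y":-0.01,"z":-0.27,"yaw":0.86,"gripper":-1},{"x":-0.3,"y":-0.01,"z":-0.27,"yaw":0.87,"gripper":-1},{"x":-0.3,"y":-0.01,"z":-0.27,"yaw":0.87,"gripper":-1},{"x":-0.3,"y":-0.01,"z":-0.27,"yaw":0.87,"gripper":-1},{"x":-0.3,"y":-0.01,"z":-0.27,"yaw":0.87,"gripper":-1},{"x":-0.3,"y":-0.01,"z":-0.27,"yaw":0.86,"gripper":-1},{"x":-0.3,"y":-0.01,"z":-0.26,"yaw":0.84,"gripper":-1},{"x":-0.31,"y":-0.01,"z":-0.26,"yaw":0.82,"gripper":-1},{"x":-0.31,"y":-0.01,"z":-0.25,"yaw":0.8,"gripper":-1}]'
python3 -m inch '[{"x":-0.32,"y":-0.01,"z":-0.25,"yaw":0.78,"gripper":-1},{"x":-0.32,"y":-0.01,"z":-0.24,"yaw":0.76,"gripper":-1},{"x":-0.33,"y":-0.01,"z":-0.24,"yaw":0.74,"gripper":-1},{"x":-0.33,"y":-0.01,"z":-0.23,"yaw":0.71,"gripper":-1},{"x":-0.34,"y":-0.01,"z":-0.22,"yaw":0.69,"gripper":-1}]'
python3 to.py 54 11
cp snap.py s5.py; sed -i 's/1\.pkl/5.pkl/' s5.py; python3 s5.py a5; python3 lean.py 5
```

```text
time_s: 23.18
ee_pos: [650.1, 73.5, 242.3]
ee_rot: [179.5, -0.6, 82.0]
force: [3.4, 9.2, 7.1]
gripper_width: 18.0
time_s: 23.6
ee_pos: [647.2, 57.4, 255.1]
ee_rot: [179.4, -0.8, 63.6]
force: [7.3, 7.6, 9.3]
gripper_width: 17.8
cur [647.2  57.4 255.1  63.6] q [ 4. 24. 78.  0. 77. 30.] t 23.6 w 17.8 F [7.3 7.6 9.3] 
delta [-0.28 -0.03  0.42 -0.02] [645.7  54.9 250.9  63.7]
[('scene', np.float64(0.865), np.float64(1.5)), ('top', np.float64(0.857), np.float64(1.25))]
```

View pics/a5.png

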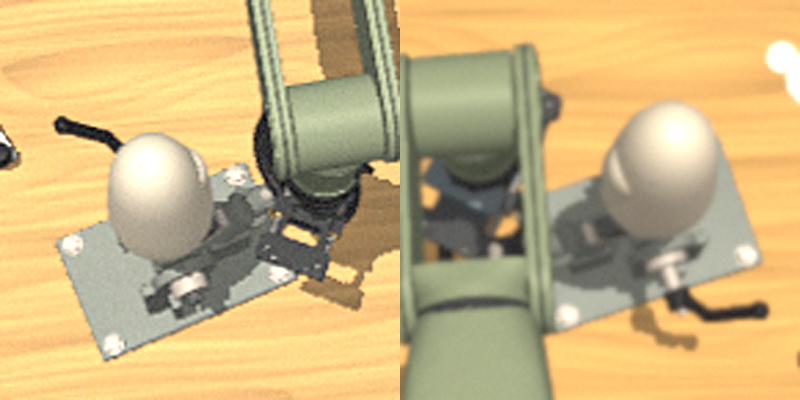

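The hand holds the far rim and the model looks nearly upright, with its centre at about (160,197) in the scene crop and (660,170) in the top crop. Two more rows, then I'll overlay the upright prediction on the images to check for bias.

```bash
python3 -m inch '[{"x":-0.34,"y":-0.01,"z":-0.21,"yaw":0.66,"gripper":-1},{"x":-0.35,"y":-0.01,"z":-0.2,"yaw":0.64,"gripper":-1},{"x":0,"y":0,"z":0,"yaw":0,"gripper":-1}]'
sed -i 's/5\.pkl/6.pkl/' s5.py; python3 s5.py a6; python3 lean.py 6
cat > ov.py <<'E'
import sys; from h import *
p=np.load("p.npy")[:3]; sfx=sys.argv[1]; L=float(sys.argv[2]); o=[]
for k in off:
    f=pickle.load(open(k+sfx+".pkl","rb")); x,y=off[k]; x0=x-5+(0 if k=="scene" else 40); y0=y-5; Z=5
    im=cv2.convertScaleAbs(cv2.resize(f["pixels"][y0:y0+118,x0:x0+80,::-1],None,fx=Z,fy=Z,interpolation=cv2.INTER_CUBIC),alpha=1.4)
    im=cv2.copyMakeBorder(im,0,0,0,400-im.shape[1],cv2.BORDER_CONSTANT)
    g=lambda P:tuple(int(v) for v in np.round(((proj(f,S2W(p,P))[0]-[x0,y0]+.5)*Z)))
    R=cv2.Rodrigues(np.array(f["rvec"]))[0]
    m=np.zeros(im.shape[:2],np.uint8)
    for s in np.linspace(185,302,40):
        P=model(np.radians(L),s); d=(R@S2W(p,P)[0]+np.ravel(f["tvec"]))[2]; r=np.interp(s,[125,275,298,343],[57,45,41,41])
        cv2.circle(m,g(P),int(Z*r*f["mtx"][0,0]/d),255,-1)
    cv2.drawContours(im,cv2.findContours(m,0,1)[0],-1,(0,0,255),1)
    B=[(135,85,16),(135,-85,16),(-135,-85,16),(-135,85,16)]
    cv2.polylines(im,[np.array([g(b) for b in B])],True,(0,255,0),1)
    cv2.line(im,g((0,-150,150)),g((0,110,150)),(255,0,0),1)
    cv2.line(im,g((0,-150,150)),g(tip(0.04)),(255,0,255),1)
    o.append(im)
cv2.imwrite(f"pics/ov{sfx}.png",np.hstack(o))
E
python3 ov.py 6 0
```

```text
time_s: 23.95
ee_pos: [644.0, 50.2, 260.0]
ee_rot: [179.3, -0.8, 57.1]
force: [6.7, 3.6, 10.0]
gripper_width: 17.8
[('scene', np.float64(0.857), np.float64(0.75)), ('top', np.float64(0.85), np.float64(1.25))]
```

View pics/ov6.png

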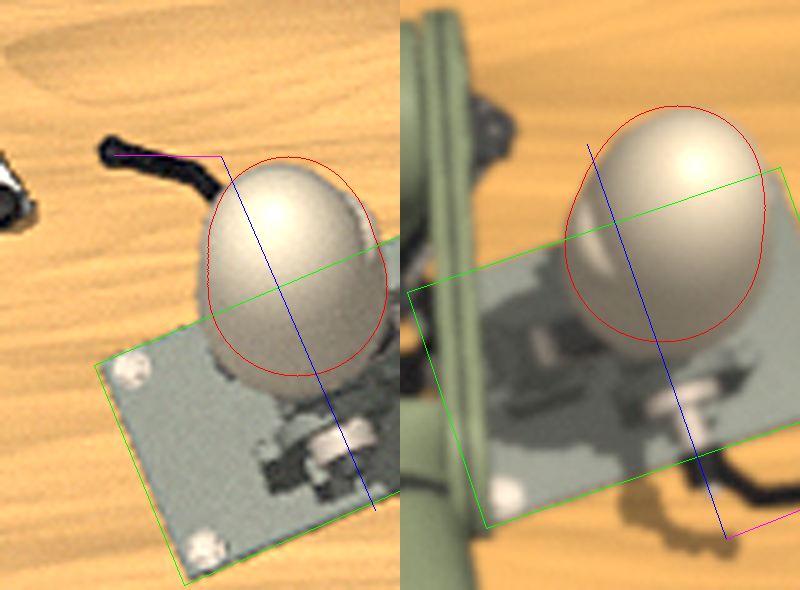

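```bash
cat > lean2.py <<'E'
import sys; from h import *
p=np.load("p.npy")[:3]
prof=[(s,np.interp(s,[125,275],[57,45])) for s in range(130,276,15)]+[(275+68*np.sin(a),45*np.cos(a)) for a in np.linspace(.1,1.57,10)]
ph=np.linspace(0,2*np.pi,36,endpoint=False)
def pts(l,dy,s0):
    P=[(r*np.cos(a),dy+r*np.sin(a),s) for s,r in prof if s>=s0 for a in ph]; P=np.array(P)
    c,s_=np.cos(l),np.sin(l); return np.c_[P[:,0]*c+P[:,2]*s_,P[:,1],150-P[:,0]*s_+P[:,2]*c]
for sfx in sys.argv[1:]:
  for k in off:
    f=pickle.load(open(k+sfx+".pkl","rb")); x,y=off[k][0]-20,off[k][1]-20; Z=4
    im=cv2.resize(cv2.bilateralFilter(f["pixels"][y:y+150,x:x+170],5,25,3),None,fx=Z,fy=Z).astype(int)
    m=((im[:,:,0]-im[:,:,2]>14)&(im[:,:,2]>.7*im[:,:,0])&(im[:,:,0]>75)).astype(np.uint8)
    m=cv2.morphologyEx(cv2.morphologyEx(m,3,np.ones((15,15))),2,np.ones((25,25))); nl,Lb=cv2.connectedComponents(m)
    best=[]
    for s0 in (130,205):   # whole body / upper part only
      for dy in (-6,-4,-2,0,2,4,6):
        for l in np.arange(-4,18,.25):
          q=((proj(f,S2W(p,pts(np.radians(l),dy,s0)))-[x,y]+.5)*Z).astype(np.int32)
          c=np.zeros(m.shape,np.uint8); cv2.fillConvexPoly(c,cv2.convexHull(q),1); b=np.bincount(Lb[c>0],minlength=nl); b[0]=0; M=Lb==b.argmax()
          if s0>130: # compare only on the far-from-base side: pixels outside hull within band above
            q2=((proj(f,S2W(p,pts(np.radians(l),dy,130)))-[x,y]+.5)*Z).astype(np.int32); w=np.zeros_like(c); cv2.fillConvexPoly(w,cv2.convexHull(q2),1); M=M&~((w>0)&(c==0))
          best.append(((M&(c>0)).sum()/(M|(c>0)).sum(),s0,dy,l))
    for s0 in(130,205): print(sfx,k,max(b for b in best if b[1]==s0))
E
python3 lean2.py 0 6
```

```text
0 scene (np.float64(0.9100752431638833), 130, 0, np.float64(16.25))
0 scene (np.float64(0.9555492235361163), 205, 2, np.float64(16.25))
0 top (np.float64(0.7884783378585764), 130, 0, np.float64(17.75))
0 top (np.float64(0.7919375417704599), 205, -2, np.float64(15.5))
6 scene (np.float64(0.9136684669713336), 130, -2, np.float64(0.5))
6 scene (np.float64(0.9605852954814776), 205, 2, np.float64(1.0))
6 top (np.float64(0.8860290260535059), 130, -2, np.float64(1.5))
6 top (np.float64(0.9650159404888417), 205, -6, np.float64(0.75))
```

```bash
python3 -m inch '[{"x":0,"y":0,"z":0,"yaw":0,"gripper":-0.15},{"x":0,"y":0,"z":0,"yaw":0,"gripper":-0.15},{"x":0,"y":0,"z":0,"yaw":0,"gripper":-0.15},{"x":0,"y":0,"z":0,"yaw":0,"gripper":-0.15}]'; python3 to.py 47 11; python3 -c "
from h import *
print(stroke(np.load('p.npy')[:3],47,75,9))"
```

```text
time_s: 24.38
ee_pos: [638.4, 47.7, 254.4]
ee_rot: [-179.9, 0.1, 57.2]
force: [0.4, -0.0, -0.8]
gripper_width: 38.3
cur [638.4  47.7 254.4  57.2] q [ 3. 24. 79.  0. 78. 36.] t 24.38 w 38.3 F [ 0.4 -0.  -0.8] 
delta [ 0.26  0.26 -0.1   0.11] [642.   48.5 255.4  56.6]
[{"x":0.33,"y":-0.01,"z":0.19,"yaw":-0.62,"gripper":-1},{"x":0.33,"y":-0.01,"z":0.2,"yaw":-0.64,"gripper":-1},{"x":0.32,"y":-0.01,"z":0.21,"yaw":-0.66,"gripper":-1},{"x":0.32,"y":-0.01,"z":0.22,"yaw":-0.68,"gripper":-1},{"x":0.31,"y":-0.01,"z":0.23,"yaw":-0.7,"gripper":-1},{"x":0.31,"y":-0.01,"z":0.23,"yaw":-0.73,"gripper":-1},{"x":0.3,"y":-0.01,"z":0.24,"yaw":-0.75,"gripper":-1},{"x":0.3,"y":-0.01,"z":0.24,"yaw":-0.77,"gripper":-1},{"x":0.3,"y":-0.01,"z":0.25,"yaw":-0.79,"gripper":-1}]
```

```bash
python3 -m inch '[{"x":0.33,"y":0.1,"z":0.19,"yaw":-0.62,"gripper":-0.15},{"x":0.33,"y":0.1,"z":0.2,"yaw":-0.64,"gripper":-0.15},{"x":0.32,"y":-0.01,"z":0.21,"yaw":-0.66,"gripper":-0.15},{"x":0.32,"y":-0.01,"z":0.22,"yaw":-0.68,"gripper":-0.15},{"x":0.31,"y":-0.01,"z":0.23,"yaw":-0.7,"gripper":-0.15},{"x":0.31,"y":-0.01,"z":0.23,"yaw":-0.73,"gripper":-0.15},{"x":0.3,"y":-0.01,"z":0.24,"yaw":-0.75,"gripper":-0.15},{"x":0.3,"y":-0.01,"z":0.24,"yaw":-0.77,"gripper":-0.15},{"x":0.3,"y":-0.01,"z":0.2,"yaw":-0.79,"gripper":-0.15},{"x":0,"y":0,"z":0,"yaw":0,"gripper":-0.15}]'
python3 -m inch '[{"x":0,"y":0,"z":0,"yaw":0,"gripper":-1},{"x":0,"y":0,"z":0,"yaw":0,"gripper":-1},{"x":0,"y":0,"z":0,"yaw":0,"gripper":-1},{"x":0,"y":0,"z":0,"yaw":0,"gripper":-1},{"x":0,"y":0,"z":0,"yaw":0,"gripper":-1},{"x":0,"y":0,"z":0,"yaw":0,"gripper":-1}]' 30
python3 to.py 75 11
python3 -m inch '[{"x":-0.3,"y":0.01,"z":-0.25,"yaw":0.79,"gripper":-1},{"x":-0.3,"y":0.01,"z":-0.24,"yaw":0.77,"gripper":-1},{"x":-0.3,"y":0.01,"z":-0.24,"yaw":0.75,"gripper":-1},{"x":-0.31,"y":0.01,"z":-0.23,"yaw":0.73,"gripper":-1},{"x":0,"y":0,"z":0,"yaw":0,"gripper":-1}]'
python3 to.py 62.5 11; sed -i 's/6\.pkl/7.pkl/' s5.py; python3 s5.py a7; python3 lean2.py 7; python3 lean.py 7
```

```text
time_s: 25.22
ee_pos: [648.8, 73.4, 234.3]
ee_rot: [-179.9, 0.0, 88.9]
force: [0.6, -0.3, 0.2]
gripper_width: 38.9
time_s: 25.72
ee_pos: [649.0, 72.9, 235.5]
ee_rot: [-180.0, 0.0, 88.8]
force: [-1.8, 0.6, -1.1]
gripper_width: 19.2
cur [649.   72.9 235.5  88.8] q [ 5. 25. 79. -0. 76.  7.] t 25.72 w 19.2 F [-1.8  0.6 -1.1] 
delta [0.21 0.19 0.02 0.12] [651.   74.9 235.3  88.2]
time_s: 26.13
ee_pos: [648.1, 62.1, 245.7]
ee_rot: [-180.0, -0.1, 73.6]
force: [-3.0, 2.9, 2.2]
gripper_width: 18.8
cur [648.1  62.1 245.7  73.6] q [ 4. 25. 78.  0. 77. 21.] t 26.13 w 18.8 F [-3.   2.9  2.2] 
delta [0.11 0.06 0.08 0.12] [648.9  63.  244.9  73. ]
7 scene (np.float64(0.918592132505176), 130, -4, np.float64(0.0))
7 scene (np.float64(0.960688591983556), 205, 2, np.float64(0.25))
7 top (np.float64(0.8879573438102922), 130, 0, np.float64(1.5))
7 top (np.float64(0.9617486338797814), 205, -6, np.float64(0.25))
[('scene', np.float64(0.858), np.float64(0.25)), ('top', np.float64(0.85), np.float64(-0.25))]
```

Release and lift clear, then verify with the wheel in free view.

```bash
python3 -m inch '[{"x":0,"y":0,"z":0,"yaw":0,"gripper":-0.12},{"x":0,"y":0,"z":0,"yaw":0,"gripper":-0.12},{"x":0,"y":0,"z":0,"yaw":0,"gripper":-0.12},{"x":0,"y":0,"z":-2,"yaw":0,"gripper":-0.12},{"x":0,"y":0,"z":-4,"yaw":0,"gripper":-0.12},{"x":0,"y":0,"z":-4,"yaw":0,"gripper":-0.12},{"x":0,"y":-4,"z":0,"yaw":0,"gripper":-0.12},{"x":0,"y":-4,"z":0,"yaw":0,"gripper":-0.12},{"x":0,"y":-4,"z":0,"yaw":0,"gripper":-0.12},{"x":0,"y":-4,"z":0,"yaw":0,"gripper":-0.12},{"x":0,"y":-4,"z":0,"yaw":0,"gripper":-0.12},{"x":0,"y":-4,"z":0,"yaw":0,"gripper":-1}]'
python3 -m inch '[{"x":0,"y":-4,"z":0,"yaw":0,"gripper":-1},{"x":0,"y":-4,"z":0,"yaw":0,"gripper":-1},{"x":0,"y":-4,"z":0,"yaw":0,"gripper":-1}]'
python3 to.py 62 11; sed -i 's/7\.pkl/8.pkl/' s5.py; python3 s5.py a8; python3 lean2.py 8
sed -i 's/dy,s)/dy,s)/' ov.py; python3 ov.py 8 0
```

```text
time_s: 27.23
ee_pos: [416.4, 128.3, 345.1]
ee_rot: [179.9, 0.0, 73.6]
force: [-0.2, 0.3, 0.3]
gripper_width: 35.9
time_s: 27.48
ee_pos: [301.3, 162.0, 345.2]
ee_rot: [179.9, 0.0, 73.6]
force: [0.1, 1.7, 0.4]
gripper_width: 16.3
cur [301.3 162.  345.2  73.6] q [ 26.  -7. 103.  -0.  84.  43.] t 27.48 w 16.3 F [0.1 1.7 0.4] 
delta [ 0.26 36.14  9.99  0.23] [648.8  62.5 245.3  72.5]
8 scene (np.float64(0.9197993948688191), 130, -4, np.float64(0.0))
8 scene (np.float64(0.9612159868319531), 205, 2, np.float64(0.5))
8 top (np.float64(0.8807835427929509), 130, 0, np.float64(1.5))
8 top (np.float64(0.963479302086897), 205, -6, np.float64(0.25))
```

View pics/a8.png

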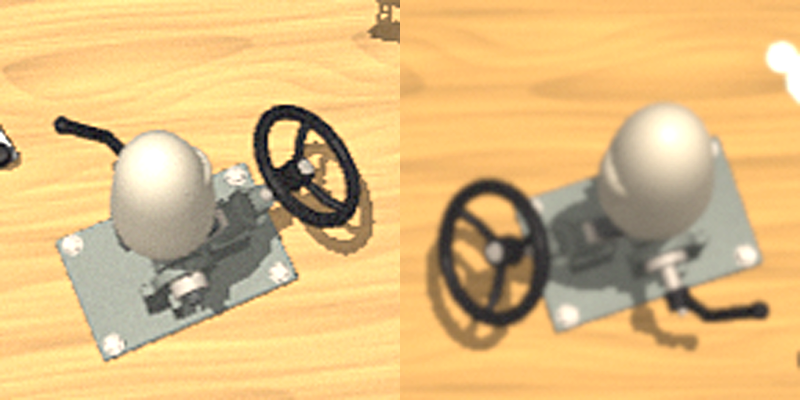

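The hand is clear. The wheel is unobstructed (scene crop (305,165)), with spokes at roughly the angles expected after a near-full turn. The model is nearly upright. I'll measure spoke phase against the start.

Run:
```python
from h import *
p=np.load("p.npy")[:3]; T=np.radians(np.arange(0,360,1.))
for s in "08":
  for k in off:
    f=pickle.load(open(k+s+".pkl","rb")); g=f["pixels"].max(2).astype(np.float32); best=0
    # refine centre in-plane by rim darkness
    for a in np.arange(-8,9,2):
      for b in np.arange(-8,9,2):
        q=proj(f,S2W(p,rim(T)+a*eu+b*ey)).astype(np.float32); v=-cv2.remap(g,q[:,:1],q[:,1:],1).mean()
        if best==0 or v>best[0]: best=(v,a,b)
    _,a,b=best; prof=0
    for r,h in((30,-5),(36,-4),(42,-3),(48,-2)):
      q=proj(f,S2W(p,rim(T,r,h)+a*eu+b*ey)).astype(np.float32); prof=prof+cv2.remap(g,q[:,:1],q[:,1:],1)[:,0]
    prof=cv2.blur(np.r_[prof,prof,prof][:,None],(1,13))[360:720,0]
    z=prof.reshape(3,120); m=z.sum(0); i=m.argmin()
    print(s,k,(a,b),"3-fold",i,"individual",[int(((np.arange(i-20,i+21)+120*j)%360)[prof[(np.arange(i-20,i+21)+120*j)%360].argmin()]) for j in range(3)])
```

```text
0 scene (np.int64(8), np.int64(4)) 3-fold 57 individual [38, 176, 306]
0 top (np.int64(4), np.int64(0)) 3-fold 56 individual [38, 176, 307]
8 scene (np.int64(-6), np.int64(-2)) 3-fold 14 individual [28, 114, 255]
8 top (np.int64(4), np.int64(0)) 3-fold 110 individual [108, 250, 351]
```

Spoke phase is noisy (about 283–306° turned, versus 299° by stroke count). With the silhouettes at about 0.3°, all agree on near-upright. Next is the clamp lever: push it from above with closed fingers, with the body's long side along stand x so it stays clear of the model.

```bash
cat > lev.py <<'E'
import sys; from h import *
p=np.load("p.npy")[:3]+[-1,-1.5,0]
def W(b,d,r=88):
    b=np.radians(b); c=np.array([r*np.cos(b)-(8+d)*np.sin(b)-13.5,-152,150+r*np.sin(b)+(8+d)*np.cos(b)+22])
    return np.r_[S2W(p,c)[0],18.]
A,s=cur(); print(A.round(1),s["qpos"].round(0),s["force"].round(1),"t",s["time_s"])
if len(sys.argv)>1: print(delta(A,W(*map(float,sys.argv[1:3]))),W(*map(float,sys.argv[1:3])).round(1))
else:
    P=[W(b,-2) for b in np.linspace(50,-5,12)]
    for i in range(11): print(delta(P[i],P[i+1]))
E
python3 -m inch '[{"x":0,"y":0,"z":0,"yaw":1,"gripper":-1},{"x":0,"y":0,"z":0,"yaw":1,"gripper":-1},{"x":0,"y":0,"z":0,"yaw":1,"gripper":-1},{"x":0,"y":0,"z":0,"yaw":1,"gripper":-1},{"x":0,"y":0,"z":0,"yaw":1,"gripper":-1},{"x":0,"y":0,"z":0,"yaw":1,"gripper":-1},{"x":0,"y":0,"z":0,"yaw":1,"gripper":-1},{"x":0,"y":0,"z":0,"yaw":1,"gripper":-1},{"x":0,"y":0,"z":0,"yaw":1,"gripper":-1},{"x":0,"y":0,"z":0,"yaw":1,"gripper":-1},{"x":0,"y":0,"z":0,"yaw":1,"gripper":-1}]'
python3 lev.py 53 50; python3 lev.py
```

```text
time_s: 28.5
ee_pos: [304.0, 161.9, 345.2]
ee_rot: [179.9, -0.1, 18.4]
force: [-0.1, 0.7, 1.1]
gripper_width: 0.3
[304.  161.9 345.2  18.4] [ 26.  -7. 103.  -0.  84.  98.] [-0.1  0.7  1.1] t 28.5
[ 7.88 34.93  6.8   0.08] [ 489.  -144.6  277.2   18. ]
[304.  161.9 345.2  18.4] [ 26.  -7. 103.  -0.  84.  98.] [-0.1  0.7  1.1] t 28.5
[ 0.    0.6   0.48 -0.  ]
[ 0.    0.56  0.53 -0.  ]
[ 0.    0.51  0.58 -0.  ]
[ 0.    0.46  0.62 -0.  ]
[ 0.    0.4   0.66 -0.  ]
[ 0.    0.34  0.69 -0.  ]
[ 0.    0.28  0.72 -0.  ]
[ 0.    0.22  0.74 -0.  ]
[ 0.    0.15  0.75 -0.  ]
[ 0.    0.09  0.76 -0.  ]
[ 0.    0.02  0.77 -0.  ]
```

```bash
python3 -m inch '[{"x":0,"y":3.88,"z":0,"yaw":0,"gripper":-1},{"x":0,"y":3.88,"z":0,"yaw":0,"gripper":-1},{"x":0,"y":3.88,"z":0,"yaw":0,"gripper":-1},{"x":0,"y":3.88,"z":0,"yaw":0,"gripper":-1},{"x":0,"y":3.88,"z":0,"yaw":0,"gripper":-1},{"x":0,"y":3.88,"z":0,"yaw":0,"gripper":-1},{"x":0,"y":3.88,"z":0,"yaw":0,"gripper":-1},{"x":0,"y":3.88,"z":0,"yaw":0,"gripper":-1},{"x":0,"y":3.88,"z":0,"yaw":0,"gripper":-1},{"x":3.9,"y":0,"z":0,"yaw":0,"gripper":-1},{"x":3.9,"y":0,"z":0,"yaw":0,"gripper":-1},{"x":0,"y":0,"z":0,"yaw":0,"gripper":-1}]'
python3 lev.py 53 15; sed -i 's/8\.pkl/9.pkl/' s5.py; python3 s5.py a9
```

```text
time_s: 29.5
ee_pos: [493.8, -145.0, 343.4]
ee_rot: [180.0, -0.1, 18.6]
force: [-0.7, -0.3, 1.0]
gripper_width: 0.3
[ 493.8 -145.   343.4   18.6] [-18.  10.  86.   0.  84.  54.] [-0.7 -0.3  1. ] t 29.5
[-0.48  2.61  8.73  0.12] [ 497.6 -171.2  256.1   18. ]
```

View pics/a9.png

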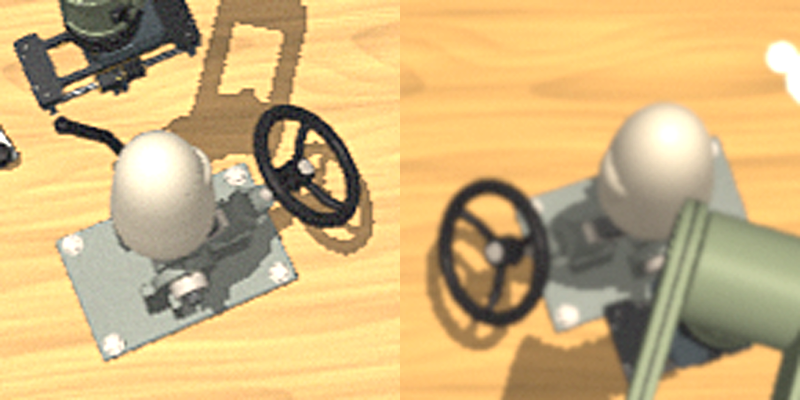

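The scene view shows the hand at (110,50), just off the lever tip (60,125). The wrist is about 3 cm horizontally from the plaster, so I'll move sideways away from it first and then down.

```bash
python3 -m inch '[{"x":-1,"y":2.6,"z":0,"yaw":0,"gripper":-1},{"x":0,"y":0,"z":3,"yaw":0,"gripper":-1},{"x":0,"y":0,"z":3,"yaw":0,"gripper":-1},{"x":0,"y":0,"z":2,"yaw":0,"gripper":-1},{"x":0,"y":0,"z":0.5,"yaw":0,"gripper":-1},{"x":0,"y":0,"z":0,"yaw":0,"gripper":-1}]'
python3 lev.py 53 0
```

```text
time_s: 30.1
ee_pos: [485.9, -171.4, 259.4]
ee_rot: [-179.9, 0.1, 18.7]
force: [-0.3, 0.7, 0.4]
gripper_width: 0.4
[ 485.9 -171.4  259.4   18.7] [-21.  12.  95.  -0.  73.  51.] [-0.3  0.7  0.4] t 30.1
[1.1  1.55 1.23 0.13] [ 501.3 -182.6  247.1   18. ]
```

```bash
python3 -m inch '[{"x":0.4,"y":0.8,"z":0.6,"yaw":0,"gripper":-1},{"x":0,"y":0.75,"z":0.6,"yaw":0,"gripper":-1},{"x":0,"y":0.3,"z":0.3,"yaw":0,"gripper":-1}]'; python3 -m inch '[{"x":0,"y":0.6,"z":0.48,"yaw":0,"gripper":-1},{"x":0,"y":0.56,"z":0.53,"yaw":0,"gripper":-1},{"x":0,"y":0.51,"z":0.58,"yaw":0,"gripper":-1}]'; python3 lev.py 35 0
```

```text
time_s: 30.35
ee_pos: [498.0, -188.9, 245.7]
ee_rot: [179.9, -0.1, 18.7]
force: [-0.0, -0.1, -0.2]
gripper_width: 0.4
time_s: 30.6
ee_pos: [503.3, -204.7, 231.0]
ee_rot: [179.8, -0.1, 18.7]
force: [-1.1, 0.4, 7.3]
gripper_width: 0.4
[ 503.3 -204.7  231.    18.7] [-23.  16.  94.  -0.  70.  48.] [-1.1  0.4  7.3] t 30.6
[ 0.49 -0.06  0.2   0.13] [ 507.8 -202.5  229.    18. ]
```

Contact is made and the lever is moving (Fz about 7 N). Continue the arc.

```bash
python3 -m inch '[{"x":0,"y":0.46,"z":0.62,"yaw":0,"gripper":-1},{"x":0,"y":0.4,"z":0.66,"yaw":0,"gripper":-1},{"x":0,"y":0.34,"z":0.69,"yaw":0,"gripper":-1},{"x":0,"y":0.28,"z":0.72,"yaw":0,"gripper":-1}]'; python3 lev.py 15 0;  python3 -m inch '[{"x":0,"y":0.22,"z":0.74,"yaw":0,"gripper":-1},{"x":0,"y":0.15,"z":0.75,"yaw":0,"gripper":-1},{"x":0,"y":0.09,"z":0.76,"yaw":0,"gripper":-1}]'; python3 lev.py -5 0
```

```text
time_s: 30.93
ee_pos: [508.7, -219.8, 204.3]
ee_rot: [179.7, -0.2, 18.7]
force: [0.0, -2.0, 6.3]
gripper_width: 0.1
[ 508.7 -219.8  204.3   18.7] [-24.  18.  96.  -0.  67.  47.] [ 0.  -2.   6.3] t 30.9333
[ 0.46 -0.12  0.18  0.13] [ 512.6 -217.2  202.5   18. ]
time_s: 31.18
ee_pos: [510.5, -224.9, 181.8]
ee_rot: [179.6, -0.2, 18.7]
force: [-0.6, -4.7, 6.3]
gripper_width: 0.3
[ 510.5 -224.9  181.8   18.7] [-25.  19.  97.  -0.  64.  47.] [-0.6 -4.7  6.3] t 31.1833
[ 0.44 -0.12  0.95  0.13] [ 514.3 -222.4  172.3   18. ]
```

```bash
python3 -m inch '[{"x":0,"y":0,"z":0.5,"yaw":0,"gripper":-1},{"x":0,"y":0,"z":0.4,"yaw":0,"gripper":-1}]'; python3 -m inch '[{"x":0,"y":0,"z":0.3,"yaw":0,"gripper":-1},{"x":0,"y":0,"z":0,"yaw":0,"gripper":-1}]';  python3 -m inch '[{"x":0,"y":0,"z":0.2,"yaw":0,"gripper":-1},{"x":0,"y":0,"z":0,"yaw":0,"gripper":-1}]'; python3 lev.py -5 0
```

```text
time_s: 31.35
ee_pos: [510.7, -225.1, 172.9]
ee_rot: [179.5, -0.2, 18.7]
force: [-2.4, -4.9, 24.2]
gripper_width: 0.4
time_s: 31.52
ee_pos: [510.8, -225.2, 172.9]
ee_rot: [179.5, -0.3, 18.7]
force: [-4.5, -4.1, 19.7]
gripper_width: 0.8
time_s: 31.68
ee_pos: [510.9, -225.2, 172.6]
ee_rot: [179.4, -0.3, 18.7]
force: [-8.0, -3.1, 28.6]
gripper_width: 0.5
[ 510.9 -225.2  172.6   18.7] [-25.  19.  98.  -0.  62.  47.] [-8.  -3.1 28.6] t 31.6833
[ 0.41 -0.16  0.03  0.14] [ 514.3 -222.4  172.3   18. ]
```

The height matches the −5° stop and the force has climbed to 28 N with no further motion, so the lever is at its stop. Retreat and check.

```bash
python3 -m inch '[{"x":0,"y":0,"z":-1,"yaw":0,"gripper":-1},{"x":0,"y":0,"z":-3,"yaw":0,"gripper":-1},{"x":0,"y":0,"z":-4,"yaw":0,"gripper":-1},{"x":-3.5,"y":0,"z":-2,"yaw":0,"gripper":-1},{"x":-4,"y":0,"z":-1,"yaw":0,"gripper":-1},{"x":-4,"y":0,"z":0,"yaw":0,"gripper":-1},{"x":-4,"y":0,"z":0,"yaw":0,"gripper":-1},{"x":0,"y":0,"z":0,"yaw":0,"gripper":-1}]'
sed -i 's/9\.pkl/f.pkl/' s5.py; python3 s5.py af; python3 lean2.py f; sed -i 's/tip(0.04)/tip(1.05)/' ov.py; python3 ov.py f 0
```

```text
time_s: 32.35
ee_pos: [356.3, -272.7, 276.6]
ee_rot: [180.0, 0.2, 18.4]
force: [-0.2, -0.0, -0.5]
gripper_width: 0.4
f scene (np.float64(0.918429003021148), 130, -4, np.float64(0.0))
f scene (np.float64(0.959923958279813), 205, 2, np.float64(0.25))
f top (np.float64(0.8864058285754317), 130, 0, np.float64(1.5))
f top (np.float64(0.9604926696215479), 205, -6, np.float64(0.25))
```

View pics/ovf.png

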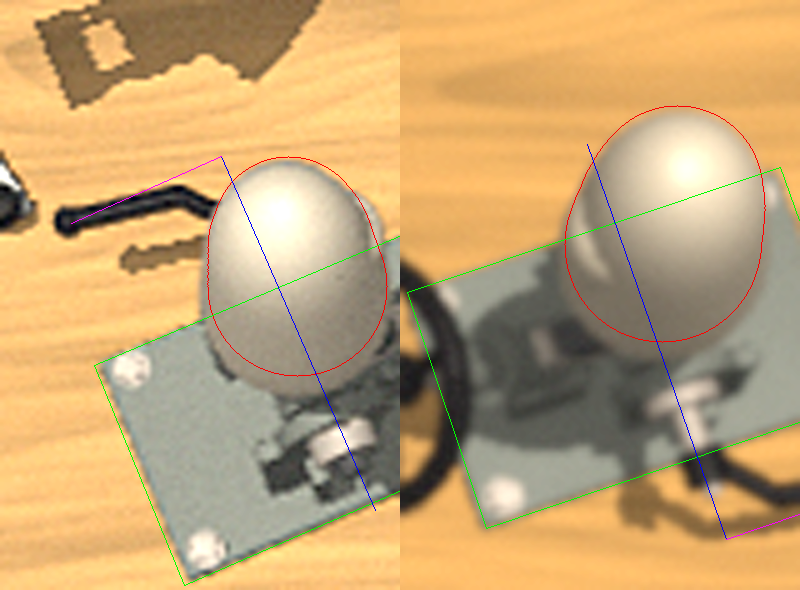

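The lever tip sits at (65,220) in the left overlay, on the predicted end-stop line. The plaster is symmetric inside the upright outline in both views. The hand is clear, so I'm handing in.

```bash
python3 -c "
from workcell import env,telemetry
print(env.job_done())"
```

```text
the job is handed in; nothing more can be done
None
```

The job is handed in. The model measured upright to within about half a degree, the clamp lever is down at its stop, and the hand is clear. It took about 32 s of the 72 s allowed.

**Handwheel:** I turned it clockwise in six grips on the rim, alternating between the side nearer the robot and the far side. My stroke count adds up to about 299°. I did not touch the wheel again after that.

**Clamp lever:** I pushed it down from above with closed fingers. At the end the fingertip height matched the −5° stop to within 1 mm. The force rose to about 28 N with no further motion. The last picture shows the lever on its predicted end-stop line.

**Upright check:** Fitting the upper part of the model gave a lean of about +0.25° in both cameras.

Checks that disagreed:
- **Whole-body fit:** it gave 0° in the scene camera but 1.5° in the top camera. I trusted it less because its silhouette match was worse.
- **Wheel spokes:** their angles before and after were noisy, giving 283–306° of turn. That fits the stroke count, but it is no independent proof of better than about half a degree.
- **Bench items and plaster:** I did not separately measure the bowl, rasp and spatula afterwards. The hand passed well above them or away from them. The force readings at the end of each move showed nothing beyond the wheel and lever contacts.

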